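Find the blind bore of a jig guide block on a depth gauge and present it bore-up

TASK

One end of the aluminium guide block on the bench has a blind hole for a guide pin, the other end is plain. Find the hole by feel and prove that it is drilled deep enough: push the block gently along the level pin of the blue depth gauge until its bored end comes flush against the steel collar (a plain end stops at the pin's tip; then turn the block round). Then draw it off, turn it hole-up and finish while still holding it in the gripper, the hole straight up, motionless and at least 12 cm above the bench, ready for me to drop a guide pin in; leave the screwdriver, cutters, marker and circuit board where they are.

Things in the scene. Friction and masses are not known exactly. Their poses are not given: they have to be found in the camera images.
- guide_block: Loose aluminium block, 66 mm long (x), 40 mm wide (y), 22 mm thick (z), 0.1 to 0.2 kg, lying flat at the right end of the bench, turned any way; the bench between jig and cutters is free. Origin: centre of its underside, z up as it lies. The blind hole is bored lengthwise in the middle of its +x end (40 x 22 mm); the -x end is plain; the top looks alike at both ends. Grasp across the width.
- block_mouth (a point): Centre of the mouth of the blind hole, in the block's +x end: 33 mm along +x from the block's middle, half way up its thickness; axes as the block's. The hole is 11 mm in diameter and 24 mm deep, with a 1.5 mm chamfer, and opens towards +x.
- block_butt (a point): Centre of the plain end face of the block (33 mm along -x from its middle, half way up its thickness); axes as the block's.
- depth_gauge: Gauge fixed on the 3 mm cardboard mat at the left, facing the robot within 20 degrees. Dark base plate 96 x 66 mm, 14 mm high, reaching 44 mm in front of the collar; blue pillar 46 mm wide, 82 mm high, black lock screw to 95 mm. A bright steel pin, 8 mm in diameter, 18 mm long, tip tapered, points level along the gauge's -x, 60 mm above the mat. Origin: on the mat below the collar face, z up.
- gauge_collar (a point): Middle of the front face of the flat steel collar, 25 mm across, at the root of the pin, 60 mm above the mat (63 mm above the bench); axes as the gauge's, so the pin's tip lies 18 mm along -x. A block fully home has block_mouth here and its x axis along the gauge's x axis; there is 1.5 mm of play all round the pin.
- screwdriver: Loose screwdriver with an orange handle, 24 x 178 x 25 mm, lying in front of the open black parts case; bystander. Origin: centre of its underside.
- side_cutters: Loose side cutters with red grips, 48 x 132 x 12 mm, to the right of the block along the edge of the bench; a high board wall stands just beyond them, 0.5 m to the right of the robot's axis. Bystander. Origin: centre of the underside.
- pcb_2: Loose small green circuit board with parts, 29 x 78 x 12 mm, near the front edge of the bench, just right of the cardboard mat; bystander. Origin: centre of the underside.
- test_jig: White board test jig with an upright red lever, 180 x 190 mm and 138 mm high, fixed in the middle of the bench between the block and the parts case; an obstacle. Origin: on the bench, under the jig's plate.
- parts_case: Black case with its lid standing open to 130 mm high, 106 x 150 mm, fixed between the jig and the mat; an obstacle. Behind it stands a flask 203 mm high, the tallest thing near the work: things carried 0.25 m above the bench pass over all. Origin: centre of the case's underside.
- marker: Loose white marker with a black cap, 15 x 141 x 15 mm, lying in front of the white test jig; bystander. Origin: centre of the underside.

How it is judged:
By the outcome, as a careful person would: the job done as asked, in the order asked, and still so for the second after the job is handed in, while the arm keeps its last pose, push and grip.
It also fails if it takes over 72 s, if anything falls off the work surface, if the arm or the gripper's body presses on something with over 40 N, if the wrist force passes 120 N, or if a joint passes its speed limit or range.

ROBOT

A 7-joint arm with a two-finger parallel gripper is mounted at the origin on a cart in front of the work surface, level with it; the furniture and walls round the work are solid. World frame = base frame: x ahead of the robot, y to its left, z up, the work surface at z = 0. Lengths are in m, angles in rad, forces in N, time in s.
With the tool pointing down it reaches from about 0.4 to 0.85 m from the base axis. Payload 10.4 kg.
Tool frame: the origin (TCP) lies at the very end of the fingers, on their centre line; the grasp point (between the pads) lies 19 mm behind it; z points along the fingers, y is the direction in which the jaws open and shut (so a half turn about z gives the same grasp; the last joint's range is limited). The gripper opens to 87 mm and grips with 3 to 60 N. Pads are 19 mm wide; open, the fingers measure 117 mm over their backs; the gripper's body (75 mm by 190 mm) begins 51 mm behind the grasp point.
Start: joints at [-1.239, 0.332, -0.065, 1.46, 0.022, 1.35, -0.088], TCP at [0.217, 0.586, 0.199] pointing down, gripper open.
Joint ranges: [-2.6, 2.6], [-0.5, 2.12], [-1.47, 1.34], [0.16, 2.42], [-1.27, 4.41], [0.06, 2.06], [-2.6, 2.6]. Speed limits (rad/s): [2.22, 2.22, 2.79, 2.79, 3.14, 3.14, 3.14].

INTERFACE

Orientations are given as a unit quaternion [x, y, z, w].
In Python, from bench import read_state, imaging, r gives the robot as it stands. The module is installed in compiled form; this text tells all that it offers.
- The arm moves only by the tool move_arm, never from a script. Its argument "series" is a list of rows, each a list of 4 numbers: the shift along the tool's x, y, z in m, then the turn about the tool's z in rad. In form: [[x, y, z, roll], ...]. A call has 1 to 20 rows; each row is the pose to reach, as a shift and turn from the pose commanded when the call began, along the tool's axes at that moment; what a row does not reach only later rows make up. A row lasts 1/10 s, in which the tool goes at most 50 mm and 8.59 degrees, less where a joint would pass 70% of its speed; a pose out of reach is approached as far as the arm can. A call with a gripper value outside its range is refused whole. "claw" is the gripper's target within -1 to 1 (fully open at 1, half-way at 0, shut at -1), set as the call begins (left out, the last holds). The fingers move at their own pace and stop on an object; "newtons" is the grip in N (left out, the last holds). Time passes only in rows, so rows that repeat a pose let the fingers close. It gives the time, the measured TCP pose, the force and the opening at its end, in the units of the state.
- read_state(): the state, without advancing time (a new reading comes with each control period).
- imaging.camera(name): name is "side" or "top" or "wrist"; returns (picture, depth): 384x512x3 uint8, red, green, blue; 384x512 float32, m along the optical axis (not along the pixel's ray), 0 where there is no reading.
- imaging.get_calibration(name): a dict with "camera_matrix" (3x3 intrinsics, pixels), "R" (3x3) and "t" (3): a world point X has camera coordinates R X + t. Camera axes: x right, y down, z forward; pixel columns grow to the right and rows downward; lengths in m; the calibration is good to about 2 mm. A picture is of the moment at which its call begins: read the wrist's pose just before it. get_calibration takes no time and is no camera call; for the wrist camera it gives the pose at the moment of the call.
- r.close_job(): hands the job in, once; it reports no verdict.
The state is a dict: "time": time; "joint_positions": joint angles; "joint_vel": joint speeds; "joint_torque": joint torques, N m; "ee_pos": TCP position; "eef_rot": TCP orientation; "ft_force": force on the tool from outside, world axes, zero at the start; "torque": the same for the moment, N m; "width": finger opening in m.
Only numpy, scipy, OpenCV 4.12 (cv2) and the standard library are available. Lean on these libraries where they do the work, as an engineer would, in place of code of your own. Each camera call takes 0.05 s, during which the arm holds its last target.

## Working session

There is one attempt and no reset: what is moved stays moved. The work goes in short steps, Python scripts to look and compute and a tool call to move; the robot and the scene stay as the last step left them, time stands still between calls to the robot, and variables do not carry over. Pictures are saved under pics/ and viewed, and the job is handed in when it is done.

Besides the shell and the picture viewer there is one more tool, called after "Request:" by a JSON object that holds its "method" and its "body", one argument or row to a line. move_arm: Moves the arm, as the interface text tells. Its arguments: {"type":"object","properties":{"series":{"type":"array","items":{"type":"array","items":{"type":"number"}}},"claw":{"type":"number"},"newtons":{"type":"number"}},"required":["series"]}

```bash
ls; mkdir -p pics
python3 - <<'E'
from bench import read_state, imaging, r
import cv2, numpy as np
s=read_state(); print({k:np.round(v,3).tolist() for k,v in s.items()})
for n in ["side","top","wrist"]:
    c=imaging.get_calibration(n); print(n,{k:np.round(v,3).tolist() for k,v in c.items()})
    p,d=imaging.camera(n); cv2.imwrite(f"pics/{n}0.png",p[:,:,::-1]); np.save(f"pics/{n}0.npy",d)
E
```

```text
pics
{'time': 0.0, 'joint_positions': [-1.239, 0.333, -0.065, 1.461, 0.022, 1.35, -0.089], 'joint_vel': [-0.0, -0.001, 0.002, 0.0, 0.001, 0.001, 0.001], 'joint_torque': [-0.001, -62.326, 0.024, -38.99, -0.062, 0.039, 0.0], 'ee_pos': [0.217, 0.586, 0.198], 'eef_rot': [0.176, 0.984, -0.001, -0.0], 'ft_force': [-0.065, -0.237, 0.004], 'torque': [-0.032, -0.015, 0.017], 'width': 0.087}
side {'camera_matrix': [[482.939, 0.0, 252.356], [0.0, 482.939, 198.578], [0.0, 0.0, 1.0]], 'R': [[-0.983, -0.181, -0.003], [-0.107, 0.598, -0.794], [0.146, -0.781, -0.608]], 't': [0.438, 0.107, 1.446]}
top {'camera_matrix': [[381.915, 0.0, 256.057], [0.0, 381.915, 194.811], [0.0, 0.0, 1.0]], 'R': [[-0.024, -1.0, -0.013], [-0.993, 0.026, -0.116], [0.116, 0.01, -0.993]], 't': [0.021, 0.456, 1.286]}
wrist {'camera_matrix': [[336.211, 0.0, 252.633], [0.0, 336.211, 191.442], [0.0, 0.0, 1.0]], 'R': [[0.347, 0.938, -0.001], [0.903, -0.334, 0.269], [0.252, -0.094, -0.963]], 't': [-0.625, -0.032, 0.391]}
```

View pics/side0.png

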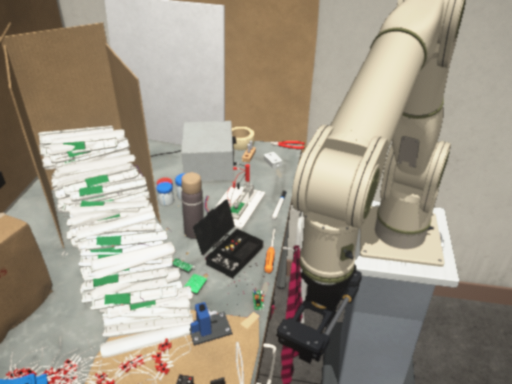

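View pics/top0.png

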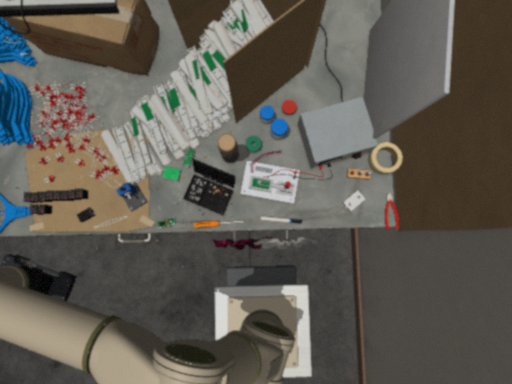

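View pics/wrist0.png

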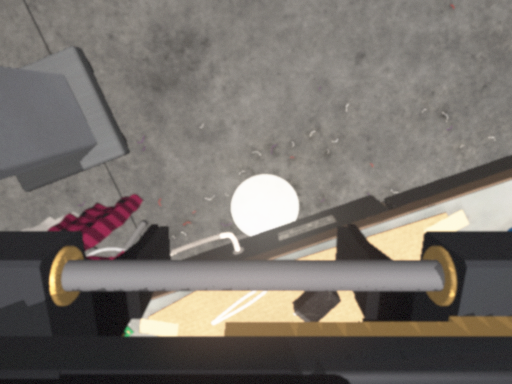

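```bash
cat > h.py <<'E'
import numpy as np, cv2
from bench import read_state, imaging, r
from scipy.spatial.transform import Rotation as Ro
def cloud(n,d,c=None):
    c=c or imaging.get_calibration(n); K=np.array(c["camera_matrix"]);R=np.array(c["R"]);t=np.array(c["t"])
    v,u=np.mgrid[:384,:512]; P=np.stack([(u-K[0,2])/K[0,0]*d,(v-K[1,2])/K[1,1]*d,d],-1)
    W=(P-t)@R; W[d<=0]=np.nan; return W
E
python3 - <<'E'
from h import *
d=np.load("pics/top0.npy"); W=cloud("top",d); im=cv2.imread("pics/top0.png")
for (u0,v0,w,h,n) in [(320,175,90,60,'blk'),(95,165,80,60,'gau')]:
    cv2.imwrite(f"pics/top0_{n}.png",cv2.resize(im[v0:v0+h,u0:u0+w],None,fx=8,fy=8,interpolation=cv2.INTER_CUBIC))
for (u,v) in [(355,201),(130,195),(125,188),(320,215),(390,210),(165,223),(340,220),(205,224)]: print(u,v,W[v,u].round(3))
print((W[190:213:1,340:370:2,2]*1000).round(0).astype(int))
E
```

```text
355 201 [ 0.426 -0.329  0.024]
130 195 [0.461 0.43  0.068]
125 188 [0.483 0.441 0.085]
320 215 [ 0.382 -0.21   0.003]
390 210 [ 0.394 -0.452  0.005]
165 223 [ 0.368  0.33  -0.   ]
340 220 [ 0.364 -0.279  0.001]
205 224 [0.36  0.186 0.025]
[[                  -1                    2                    1
                    -1                    2                    2
                    -3                   -1                    1
                    21                   -2                    6
                     4                    3                    1]
 [                  -3                    2                   -2
                    -3                    4                   -2
                     1                    1                   22
                    20                    1                    4
                     4                   -5                    4]
 [                  -3                    3                   -3
                    -2                    3                   -1
                     3                    1                   22
              
[... 5997 characters left out ...]
         0                   -1                    2
                    -5                    0                   -6
                     3                   -5                   -5
                     2                   -1                    4
                    -3                    0                   -1]
 [                  -2                    5                    4
                     0                    1                    1
                     2                    1                    2
                     1                    0                    0
                    -1                    6                    4]]<stdin>:6: RuntimeWarning: invalid value encountered in cast
```

View pics/top0_blk.png

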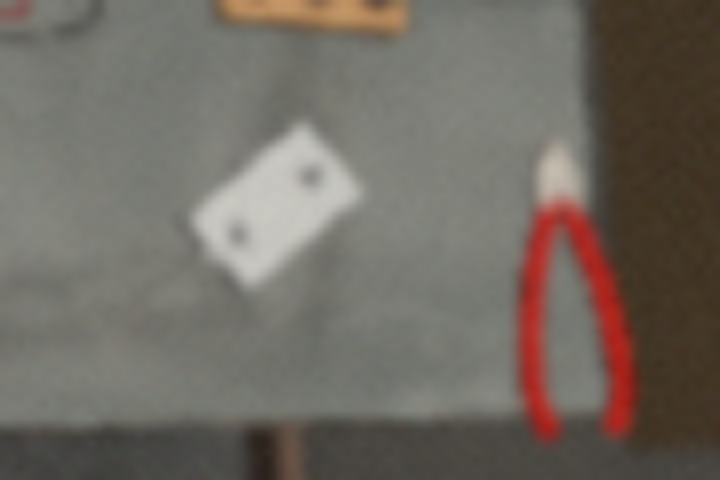

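View pics/top0_gau.png

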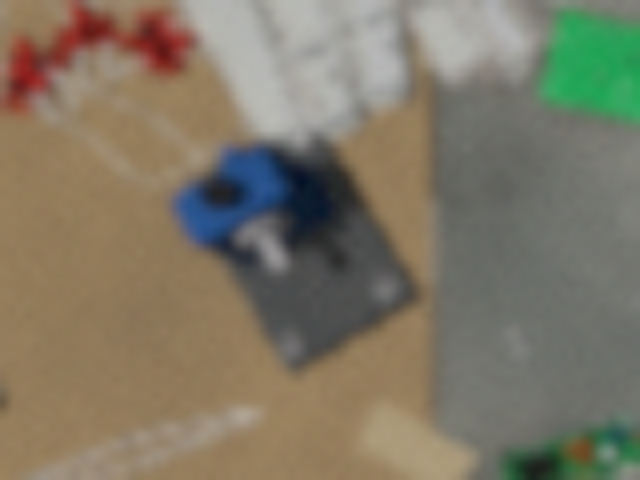

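Run:
```python
from h import *
d=np.load("pics/top0.npy"); W=cloud("top",d)
# block
x=W.reshape(-1,3); ok=np.isfinite(x[:,0])
m=ok&(x[:,2]>.013)&(x[:,2]<.035)&(abs(x[:,0]-.426)<.06)&(abs(x[:,1]+.329)<.06)
p=x[m]; (c,s,a)=cv2.minAreaRect((p[:,:2]*1000).astype(np.float32)); print(len(p),c,s,a, p.mean(0), np.median(p[:,2]))
ev,V=np.linalg.eigh(np.cov(p[:,:2].T)); print(np.sqrt(ev*12),np.degrees(np.arctan2(V[1,1],V[0,1])))
# gauge
m=ok&(abs(x[:,0]-.46)<.09)&(abs(x[:,1]-.43)<.08)
g=x[m]; 
for lo,hi in [(.009,.025),(.05,.078),(.078,.09),(.09,.11)]:
    q=g[(g[:,2]>lo)&(g[:,2]<hi)]; print(lo,len(q),q.mean(0),cv2.minAreaRect((q[:,:2]*1000).astype(np.float32)))
# around the block: highest things
for r0 in [(.3,.6,-.5,-.2)]:
    pass
```

```text
236 (429.7299499511719, -326.26239013671875) (40.66628646850586, 67.39448547363281) 37.821563720703125 [ 0.4297573  -0.32582494  0.02302547] 0.023174375872629903
[0.04108491 0.0684393 ] 127.82246378580433
0.009 631 [0.48360555 0.42929443 0.01697239] ((460.0422668457031, 430.6186828613281), (158.71817016601562, 179.58853149414062), 89.74927520751953)
0.05 58 [0.47160068 0.43456032 0.06595878] ((471.99871826171875, 433.0750427246094), (29.254188537597656, 49.670677185058594), 56.66614532470703)
0.078 89 [0.4793915  0.44291611 0.08589414] ((479.80682373046875, 444.8750915527344), (28.055461883544922, 46.297752380371094), 31.425024032592773)
0.09 26 [0.4800166  0.44478858 0.09702085] ((480.8017272949219, 440.751220703125), (19.375503540039062, 40.02006530761719), 26.78569793701172)
```

Run:
```python
from h import *
s=read_state(); T=Ro.from_quat(s['eef_rot']).as_matrix(); print(T.round(3))
for n in ["side","top","wrist"]:
    c=imaging.get_calibration(n); C=-np.array(c["R"]).T@np.array(c["t"]); print(n,C.round(3))
    if n=="wrist": print("in tool:",(T.T@(C-s['ee_pos'])).round(3),"view dir tool",(T.T@np.array(c["R"])[2]).round(3),"img x",(T.T@np.array(c["R"])[0]).round(3))
d=np.load("pics/top0.npy"); W=cloud("top",d); x=W.reshape(-1,3); x=x[np.isfinite(x[:,0])]
# height map max in 5cm cells, cm
print("rows x .30-.75 ; cols y .75..-.55")
for X in np.arange(.3,.75,.05):
    row=[]
    for Y in np.arange(.75,-.55,-.05):
        m=(abs(x[:,0]-X)<.025)&(abs(x[:,1]-Y)<.025); row.append("%4d"%(1000*np.percentile(x[m,2],97)) if m.sum() else "  --")
    print("%.2f"%X,*row)
print("     ",*["%4d"%(y*100) for y in np.arange(.75,-.55,-.05)])
```

```text
[[-0.938  0.347 -0.   ]
 [ 0.347  0.938 -0.001]
 [-0.    -0.001 -1.   ]]
side [0.231 1.144 0.965]
top [ 0.304 -0.003  1.33 ]
wrist [0.148 0.613 0.385]
in tool: [ 0.074  0.001 -0.186] view dir tool [-0.269  0.     0.963] img x [ 0.  1. -0.]
rows x .30-.75 ; cols y .75..-.55
0.30 -737 -736  338 -736 -736  -63  -62  -64 -737 -738 -736 -206  -47  -12  -29  -87  -23   -8  -33 -109 -322 -737 -735 -738 -739  553
0.35    8    8    8   10    9    9    8    9   13    9    5   28   28   17   13    7   17   19   15    5    6    5    5    4   15  569
0.40   59   43   10   33   23   10   18   10    7    8    6   20   29   29    5   15   17    5    5    5    5   25   23    5   14  577
0.45   60   58   59   58   10    9   89   22    6    6   31   28   21   30   19   29   30  127   14    6    5   25   27    5   14  585
0.50   59   59   60   58    9   12  100   71    6   14   30   29   71  128   33   57   55  138   41   39   21   21   50   26   44  593
0.55   14   14   10   11   17   18   25   54   51   18   14  127  131  192   21   24   21   28   42  126  126  118   88   49   49  603
0.60   16   15   12   18   19   23   25   56   64   60   77    6    6  206  202   33    9    6  125  128  129  127  129  518   49  613
0.65  208   20   24   21   20   26   26   60   64   79   90   97    5  204   33   35   74   76  127  128  129  128  132  520  520  621
0.70   25   31   33   31   26   25   49   60   69   86  108  128  149  168  464   58   76   77  128  128  128  128  128  511  522  631
        75   70   64   59   54   49   44   39   34   29   24   19   14    9    4    0   -5  -10  -15  -20  -25  -30  -35  -40  -45  -50
```

Run:
```python
from h import *
im=cv2.imread("pics/side0.png")
a=cv2.resize(im[140:180,245:300],None,fx=14,fy=14,interpolation=cv2.INTER_CUBIC)
cv2.imwrite("pics/side0_blk.png",a)
```

```text
(no output)
```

View pics/side0_blk.png

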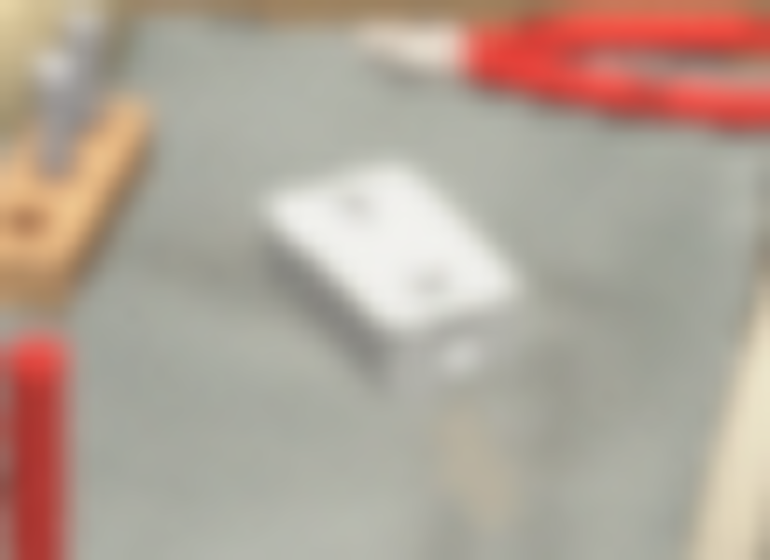

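```bash
cat >> h.py <<'E'
def rel(pts,s=None):
    s=s or read_state(); T=Ro.from_quat(s['eef_rot']).as_matrix(); return (np.atleast_2d(pts)-s['ee_pos'])@T
def az(s=None):
    s=s or read_state(); T=Ro.from_quat(s['eef_rot']).as_matrix(); return np.degrees(np.arctan2(T[1,0],T[0,0]))
def grab(n,tag):
    c=imaging.get_calibration(n); p,d=imaging.camera(n); cv2.imwrite(f"pics/{n}_{tag}.png",p[:,:,::-1]); np.save(f"pics/{n}_{tag}.npy",d); return p[:,:,::-1].copy(),d,c
E
python3 - <<'E'
from h import *
print(rel([[.42,.25,.25],[.46,-.1,.25],[.43,-.326,.25],[.43,-.326,.12]]).round(3), az())
E
```

```text
[[-0.307 -0.244 -0.051]
 [-0.466 -0.559 -0.051]
 [-0.516 -0.781 -0.051]
 [-0.516 -0.781  0.079]] 159.67292239168546
```

Request:
{"method": "move_arm", "body": {
  "series": [
    [-0.04,-0.03,-0.02,0.1],
    [-0.08,-0.06,-0.04,0.2],
    [-0.115,-0.09,-0.051,0.3],
    [-0.155,-0.12,-0.051,0.4],
    [-0.195,-0.15,-0.051,0.5],
    [-0.23,-0.18,-0.051,0.557],
    [-0.27,-0.21,-0.051,0.557],
    [-0.305,-0.244,-0.051,0.557],
    [-0.328,-0.288,-0.051,0.557],
    [-0.35,-0.333,-0.051,0.557],
    [-0.373,-0.377,-0.051,0.557],
    [-0.395,-0.422,-0.051,0.557],
    [-0.418,-0.466,-0.051,0.557],
    [-0.44,-0.511,-0.051,0.557],
    [-0.463,-0.555,-0.051,0.557],
    [-0.474,-0.603,-0.051,0.557],
    [-0.485,-0.65,-0.051,0.557],
    [-0.496,-0.698,-0.04,0.557],
    [-0.507,-0.745,-0.01,0.557],
    [-0.516,-0.781,0.02,0.557]
  ],
  "claw": 1
}}

```text
time: 2.15
ee_pos: [0.4301, -0.3239, 0.1822]
eef_rot: [0.44, 0.898, 0.0, 0.002]
ft_force: [1.3, 0.5, -0.7]
width: 0.087
```

Run:
```python
from h import *
s=read_state(); print(s['time'],s['ee_pos'].round(3) if hasattr(s['ee_pos'],'round') else s['ee_pos'],az(s),np.round(s['joint_positions'],3))
```

```text
2.15 [ 0.43  -0.324  0.182] 127.75686037687865 [-0.277  0.199  0.955  1.758 -0.171  1.269  1.378]
```

Request:
{"method": "move_arm", "body": {
  "series": [
    [0,0,0.03,0],
    [0,0,0.04,0],
    [0,0,0.04,0]
  ]
}}

```text
time: 2.45
ee_pos: [0.4297, -0.3206, 0.141]
eef_rot: [0.44, 0.898, -0.0, -0.001]
ft_force: [-0.5, 0.2, 0.9]
width: 0.087
```

Run:
```python
from h import *
s=read_state(); print(s['ee_pos'].round(4),az(s))
p,d,c=grab("wrist","b1")
W=cloud("wrist",d,c).reshape(-1,3); W=W[np.isfinite(W[:,0])]
m=(W[:,2]>.012)&(W[:,2]<.035)&(abs(W[:,0]-.43)<.06)&(abs(W[:,1]+.326)<.06)
q=W[m]; print(len(q),np.median(q[:,2]),cv2.minAreaRect((q[:,:2]*1000).astype(np.float32)),q.mean(0))
```

```text
[ 0.4297 -0.3206  0.141 ] 127.79793752888393
2981 0.022603919500226086 ((430.9195251464844, -325.44049072265625), (39.94420623779297, 66.49559783935547), 37.60036849975586) [ 0.43006695 -0.32434098  0.02255828]
```

View pics/wrist_b1.png

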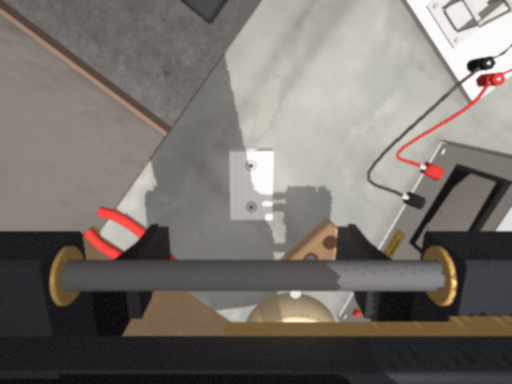

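Request:
{"method": "move_arm", "body": {
  "series": [
    [-0.0045,-0.002,0.03,0.003],
    [-0.0045,-0.002,0.07,0.003],
    [-0.0045,-0.002,0.1,0.003],
    [-0.0045,-0.002,0.12,0.003],
    [-0.0045,-0.002,0.13,0.003],
    [-0.0045,-0.002,0.135,0.003],
    [-0.0045,-0.002,0.135,0.003],
    [-0.0045,-0.002,0.135,0.003]
  ]
}}

```text
time: 3.3
ee_pos: [0.4322, -0.3267, 0.0082]
eef_rot: [0.441, 0.897, 0.0, 0.001]
ft_force: [0.0, -0.2, 0.3]
width: 0.0871
```

Request:
{"method": "move_arm", "body": {
  "series": [
    [0.002,0,0.003,0],
    [0.002,0,0.003,0],
    [0.002,0,0.003,0],
    [0.002,0,0.003,0],
    [0.002,0,0.003,0],
    [0.002,0,0.003,0],
    [0.002,0,0.003,0],
    [0.002,0,0.003,0]
  ],
  "claw": -0.5,
  "newtons": 25
}}

```text
time: 4.1
ee_pos: [0.43, -0.3249, 0.0039]
eef_rot: [0.442, 0.897, 0.0, -0.0]
ft_force: [-0.5, -0.0, 0.2]
width: 0.0308
```

Run:
```python
from h import *
s=read_state(); print(s['ee_pos'].round(4),az(s),s['width'])
p,d,c=grab("wrist","b2")
cv2.imwrite("pics/wrist_b2c.png",cv2.resize(p[80:280,150:360],None,fx=3.5,fy=2.9))
s=read_state();print(s['width'])
```

```text
[ 0.43   -0.3249  0.0039] 127.58455788032431 0.030750035132077625
0.02715546269859383
```

View pics/wrist_b2c.png

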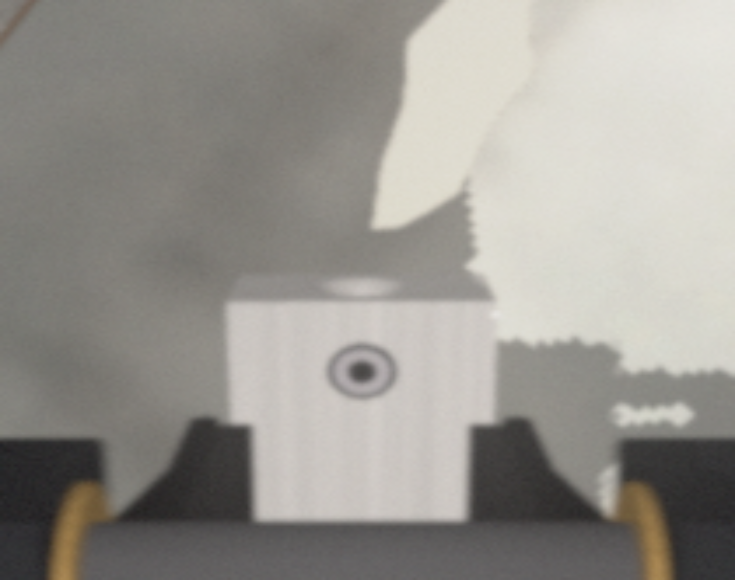

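Request:
{"method": "move_arm", "body": {
  "series": [
    [0,0,0,0],
    [0,0,0,0]
  ]
}}

```text
time: 4.35
ee_pos: [0.4301, -0.3248, 0.0039]
eef_rot: [0.442, 0.897, 0.0, -0.0]
ft_force: [0.4, -0.0, -0.9]
width: 0.0227
```

Run:
```python
from h import *
s=read_state(); print(s['ee_pos'].round(4),az(s),s['width'],s['ft_force'].round(2))
p,d,c=grab("wrist","b3")
cv2.imwrite("pics/wrist_b3c.png",cv2.resize(p[80:280,150:360],None,fx=3.5,fy=2.9))
s=read_state();print(s['width'])
W=cloud("wrist",d,c)
for u in (190,200,205,210,215,220,225,230,250,270,285,295,300): print(u,W[215,u].round(3),rel(W[215,u]).round(3))
```

```text
[ 0.4301 -0.3248  0.0039] 127.58653069283847 0.022667635349985647 [ 0.37 -0.03 -0.95]
0.02221625886050812
190 [ 0.396 -0.342  0.001] [[ 0.007 -0.037  0.003]]
200 [ 0.401 -0.338  0.001] [[ 0.007 -0.031  0.003]]
205 [ 0.403 -0.337 -0.001] [[ 0.007 -0.029  0.005]]
210 [ 0.406 -0.335 -0.001] [[ 0.007 -0.025  0.004]]
215 [ 0.405 -0.325  0.023] [[ 0.015 -0.02  -0.019]]
220 [ 0.408 -0.324  0.021] [[ 0.015 -0.017 -0.018]]
225 [ 0.409 -0.322  0.023] [[ 0.015 -0.014 -0.019]]
230 [ 0.412 -0.32   0.022] [[ 0.015 -0.012 -0.018]]
250 [ 0.42  -0.313  0.024] [[ 0.016 -0.001 -0.02 ]]
270 [ 0.428 -0.307  0.023] [[ 0.015  0.009 -0.019]]
285 [ 0.435 -0.302  0.023] [[ 0.015  0.017 -0.019]]
295 [ 0.446 -0.303  0.001] [[0.007 0.025 0.003]]
300 [ 0.448 -0.302  0.   ] [[0.007 0.029 0.004]]
```

View pics/wrist_b3c.png

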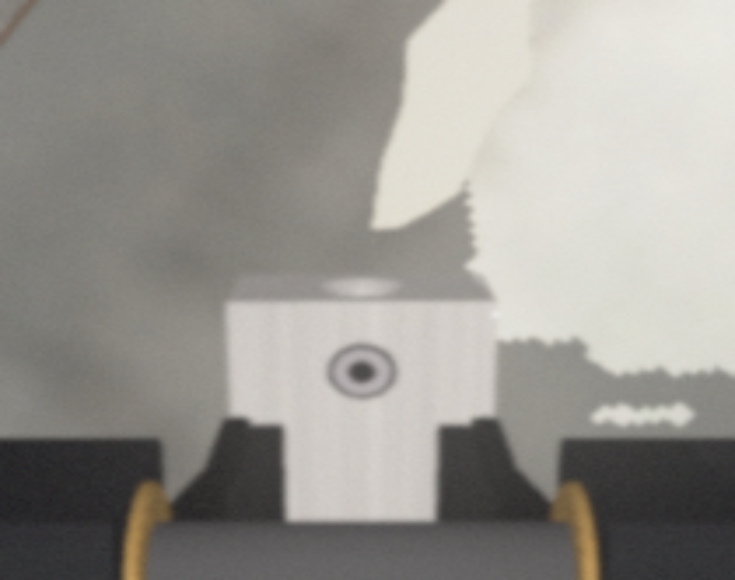

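Run:
```python
from h import *
d=np.load("pics/wrist_b3.npy"); W=cloud("wrist",d)
for v in (222,225,227,230,235,240,248,256): 
    print(v,[ (u,*(rel(W[v,u])[0]*1000).round(0)) for u in (212,218,222,228,235,250)])
s=read_state(); print(s['width'],s['time'])
```

```text
222 [(212, np.float64(3.0), np.float64(-24.0), np.float64(4.0)), (218, np.float64(11.0), np.float64(-18.0), np.float64(-19.0)), (222, np.float64(11.0), np.float64(-16.0), np.float64(-19.0)), (228, np.float64(11.0), np.float64(-13.0), np.float64(-19.0)), (235, np.float64(11.0), np.float64(-9.0), np.float64(-18.0)), (250, np.float64(11.0), np.float64(-1.0), np.float64(-18.0))]
225 [(212, np.float64(1.0), np.float64(-24.0), np.float64(4.0)), (218, np.float64(13.0), np.float64(-17.0), np.float64(-27.0)), (222, np.float64(9.0), np.float64(-16.0), np.float64(-18.0)), (228, np.float64(9.0), np.float64(-13.0), np.float64(-18.0)), (235, np.float64(9.0), np.float64(-9.0), np.float64(-18.0)), (250, np.float64(10.0), np.float64(-1.0), np.float64(-19.0))]
227 [(212, np.float64(-1.0), np.float64(-24.0), np.float64(4.0)), (218, np.float64(12.0), np.float64(-17.0), np.float64(-28.0)), (222, np.float64(11.0), np.float64(-16.0), np.float64(-26.0)), (228, np.float64(11.0), np.float64(-12.0), np.float64(-25.0)), (235, np.float64(9.0), np.float64(-9.0), np.float64(-19.0)), (250, np.float64(8.0), np.float
[... 1250 characters left out ...]
4(11.0), np.float64(-15.0), np.float64(-50.0)), (222, np.float64(11.0), np.float64(-13.0), np.float64(-50.0)), (228, np.float64(8.0), np.float64(-11.0), np.float64(-44.0)), (235, np.float64(-4.0), np.float64(-9.0), np.float64(-18.0)), (250, np.float64(-4.0), np.float64(-1.0), np.float64(-19.0))]
256 [(212, np.float64(12.0), np.float64(-17.0), np.float64(-61.0)), (218, np.float64(11.0), np.float64(-14.0), np.float64(-58.0)), (222, np.float64(11.0), np.float64(-13.0), np.float64(-57.0)), (228, np.float64(5.0), np.float64(-11.0), np.float64(-45.0)), (235, np.float64(-9.0), np.float64(-9.0), np.float64(-18.0)), (250, np.float64(-8.0), np.float64(-1.0), np.float64(-19.0))]
0.02221625886050812 4.4
```

Run:
```python
from h import *
# b1: camera fixed in tool frame: use tool-frame constants
s=read_state(); T=Ro.from_quat(s['eef_rot']).as_matrix(); c=imaging.get_calibration("wrist")
for tag in ["wrist0","wrist_b1","wrist_b2","wrist_b3"]:
    d=np.load(f"pics/{tag}.npy"); W=cloud("wrist",d,c); P=((W-s['ee_pos'])@T)*1000
    m=np.isfinite(P[...,0])&(P[...,2]<-20.)&(abs(P[...,1])<70)&(P[...,2]>-62)
    v,u=np.nonzero(m); q=P[m]; q2=q[(abs(q[:,1])<60)]
    for sgn in (-1,1):
        w=q2[q2[:,1]*sgn>5]; 
        if len(w): print(tag,sgn,len(w),"z max",np.percentile(w[:,2],[50,90,99]).round(1),"y inner",np.percentile(w[:,1]*sgn,[1,5,50,99]).round(1),"x",np.percentile(w[:,0],[1,50,99]).round(1))
```

```text
wrist0 -1 1231 z max [-43.6 -28.2 -24.1] y inner [43.1 43.2 45.9 54. ] x [-6.8 10.8 12.8]
wrist0 1 1226 z max [-43.7 -28.3 -24.4] y inner [43.3 43.4 46.1 54.3] x [-7.  10.9 12.8]
wrist_b1 -1 1227 z max [-43.6 -28.  -24. ] y inner [43.1 43.3 45.9 54.1] x [-7.1 10.8 12.8]
wrist_b1 1 1227 z max [-43.8 -28.  -24.5] y inner [43.3 43.4 46.  54.3] x [-7.  10.8 12.8]
wrist_b2 -1 928 z max [-45.1 -27.8 -20.1] y inner [11.4 15.4 19.3 26.4] x [-6.1 11.  13.2]
wrist_b2 1 927 z max [-45.8 -27.8 -20.1] y inner [13.2 15.5 19.5 26.7] x [-5.5 11.1 13. ]
wrist_b3 -1 875 z max [-45.5 -27.8 -20.2] y inner [ 9.2 11.2 15.4 21.8] x [-5.8 11.1 21.8]
wrist_b3 1 873 z max [-45.7 -28.  -20.1] y inner [11.3 11.4 15.6 22. ] x [-6.2 11.1 21.6]
```

Run:
```python
from h import *
im=cv2.imread("pics/wrist_b1.png"); cv2.imwrite("pics/wrist_b1c.png",cv2.resize(im[150:300,100:420],None,fx=2.5,fy=2.5))
```

View pics/wrist_b1c.png

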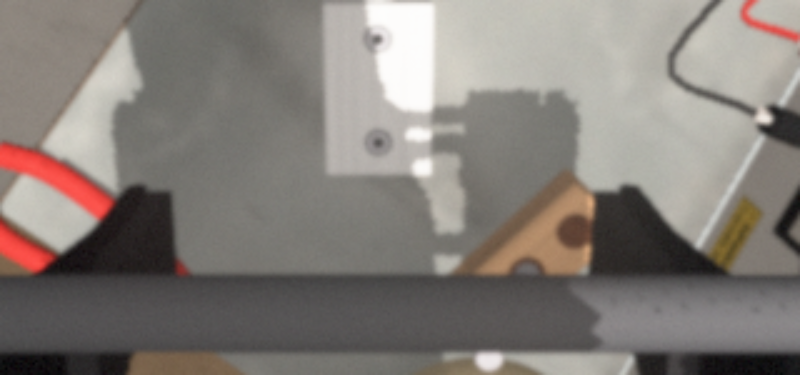

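Request:
{"method": "move_arm", "body": {
  "series": [
    [0,0,0,0],
    [0,0,0,0],
    [0,0,0,0],
    [0,0,0,0],
    [0,0,0,0],
    [0,0,0,0],
    [0,0,0.002,0],
    [0,0,0.004,0],
    [0,0,0.006,0],
    [0,0,0.006,0]
  ],
  "claw": 0.5
}}

```text
time: 5.4
ee_pos: [0.4298, -0.3247, -0.0024]
eef_rot: [0.442, 0.897, 0.0, -0.0]
ft_force: [-0.4, 0.1, 0.7]
width: 0.0648
```

Request:
{"method": "move_arm", "body": {
  "series": [
    [0,0,0.004,0],
    [0,0,0.008,0],
    [0,0,0.012,0],
    [0,0,0.014,0],
    [0,0,0.014,0]
  ]
}}

```text
time: 5.9
ee_pos: [0.4298, -0.3248, -0.0165]
eef_rot: [0.442, 0.897, -0.0, -0.0]
ft_force: [-0.7, 0.3, -0.4]
width: 0.0651
```

Request:
{"method": "move_arm", "body": {
  "series": [
    [0,0,0,0],
    [0,0,0,0],
    [0,0,0,0],
    [0,0,0,0],
    [0,0,0,0],
    [0,0,0,0],
    [0,0,0,0]
  ],
  "claw": -1,
  "newtons": 25
}}

```text
time: 6.6
ee_pos: [0.4301, -0.3248, -0.016]
eef_rot: [0.442, 0.897, 0.0, 0.0]
ft_force: [0.3, 0.3, 1.2]
width: 0.0396
```

Run:
```python
from h import *
print(rel([[.43,-.325,.255],[.46,-.1,.255],[.43,.2,.255],[.378,.383,.255],[.378,.383,.2]]).round(3), az())
```

```text
[[-0.    -0.    -0.271]
 [ 0.16   0.161 -0.271]
 [ 0.416  0.32  -0.271]
 [ 0.593  0.39  -0.271]
 [ 0.593  0.39  -0.216]] 127.58595156147629
```

Request:
{"method": "move_arm", "body": {
  "series": [
    [0,0,-0.01,0],
    [0,0,-0.03,0],
    [0,0,-0.06,0],
    [0,0,-0.1,0],
    [0,0,-0.15,0],
    [0,0,-0.2,0],
    [0,0,-0.25,0],
    [0,0,-0.272,0],
    [0,0,-0.272,0]
  ]
}}

```text
time: 7.5
ee_pos: [0.4309, -0.3261, 0.2596]
eef_rot: [0.442, 0.897, 0.0, 0.003]
ft_force: [0.6, -0.5, -2.4]
width: 0.0395
```

Request:
{"method": "move_arm", "body": {
  "series": [
    [0.032,0.032,0,0.0],
    [0.064,0.064,0,0.1],
    [0.096,0.096,0,0.24],
    [0.128,0.128,0,0.38],
    [0.16,0.161,0,0.52],
    [0.196,0.184,0,0.66],
    [0.233,0.206,0,0.8],
    [0.27,0.229,0,0.94],
    [0.306,0.252,0,1.08],
    [0.343,0.275,0,1.22],
    [0.38,0.297,0,1.36],
    [0.416,0.32,0,1.5],
    [0.452,0.335,0,1.6],
    [0.488,0.349,0,1.72],
    [0.525,0.363,0.0,1.72],
    [0.56,0.377,0,1.72],
    [0.593,0.39,0.02,1.72],
    [0.593,0.39,0.05,1.72],
    [0.593,0.39,0.06,1.72]
  ]
}}

```text
time: 9.4
ee_pos: [0.3756, 0.3817, 0.1919]
eef_rot: [0.968, 0.251, -0.002, 0.002]
ft_force: [-0.2, -0.7, -0.6]
width: 0.0398
```

Run:
```python
from h import *
s=read_state(); print(s['ee_pos'].round(4),az(s),s['width'],s['joint_positions'].round(2),np.abs(s['joint_vel']).max())
p,d,c=grab("wrist","g1")
```

```text
[0.3756 0.3817 0.1919] 29.12031723949489 0.03984371260527878 [-1.    0.14  0.13  1.71 -0.02  1.3  -1.93] 0.16175112832237662
```

View pics/wrist_g1.png

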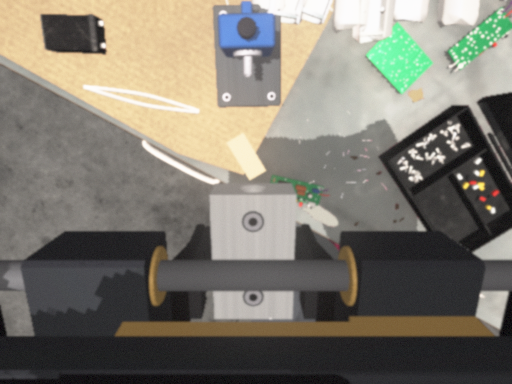

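```bash
cat >> h.py <<'E'
def fitrect(q):
    (c,sz,a)=cv2.minAreaRect((q[:,:2]*1000).astype(np.float32)); return np.round(c,1),np.round(sz,1),round(a,2)
E
python3 - <<'E'
from h import *
im=cv2.imread("pics/wrist_g1.png"); d=np.load("pics/wrist_g1.npy"); s=read_state(); W=cloud("wrist",d)
cv2.imwrite("pics/wrist_g1c.png",cv2.resize(im[0:125,190:310],None,fx=4.8,fy=4.8,interpolation=cv2.INTER_CUBIC))
S=W[0:115,195:300]; x=S.reshape(-1,3); b=im[0:115,195:300].reshape(-1,3).astype(int)
ok=np.isfinite(x[:,0])
dark=ok&(b.max(1)<90)&(x[:,2]>.010)&(x[:,2]<.026); print("plate z",np.median(x[dark,2]),dark.sum(),fitrect(x[dark]))
top=ok&(x[:,2]>.078)&(x[:,2]<.092)&(b[:,0]>b[:,2]+40); print("top",top.sum(),np.median(x[top,2]),fitrect(x[top]))
pin=ok&(x[:,2]>.052)&(x[:,2]<.076)&(b.min(1)>110); q=x[pin]; print("pin/collar",pin.sum(),fitrect(q))
u,v=np.meshgrid(np.arange(195,300),np.arange(0,115)); 
print(np.c_[u.ravel()[pin],v.ravel()[pin]].min(0),np.c_[u.ravel()[pin],v.ravel()[pin]].max(0))
for vv in range(45,80,2):
    row=W[vv,225:275]; m=(row[:,2]>.045)&(row[:,2]<.08); 
    if m.any(): print(vv,225+np.nonzero(m)[0][[0,-1]],row[m].mean(0).round(4), (row[m][:,2].max()).round(4))
E
```

```text
plate z nan 0 (array([0., 0.]), array([0., 0.]), 0.0)
top 1576 0.08558675233419785 (array([482.4, 446.6]), array([25.8, 44.8]), 30.51)
pin/collar 348 (array([459.7, 439.5]), array([20.9, 34.8]), 28.91)
[220  49] [261  76]
47 [273 273] [0.4827 0.4218 0.0795] 0.0795
49 [231 272] [0.4736 0.4357 0.0764] 0.0798
51 [225 271] [0.471  0.4388 0.0696] 0.0765
53 [225 269] [0.4697 0.4391 0.0649] 0.0765
55 [233 260] [0.4674 0.4384 0.0712] 0.0746
57 [235 255] [0.4663 0.4394 0.061 ] 0.0679
59 [243 251] [0.4652 0.4367 0.0673] 0.0681
61 [243 251] [0.4638 0.436  0.0668] 0.0678
63 [243 251] [0.4624 0.4352 0.0668] 0.0682
65 [243 251] [0.4609 0.4344 0.0667] 0.0686
67 [243 251] [0.4595 0.4336 0.0666] 0.0682
69 [243 251] [0.458  0.4328 0.0671] 0.0688
71 [243 251] [0.4566 0.432  0.0672] 0.0684
73 [243 251] [0.4552 0.4313 0.0668] 0.0679
75 [244 250] [0.4537 0.4305 0.0664] 0.0673
  return _methods._mean(a, axis=axis, dtype=dtype,
  ret = ret.dtype.type(ret / rcount)
```

View pics/wrist_g1c.png

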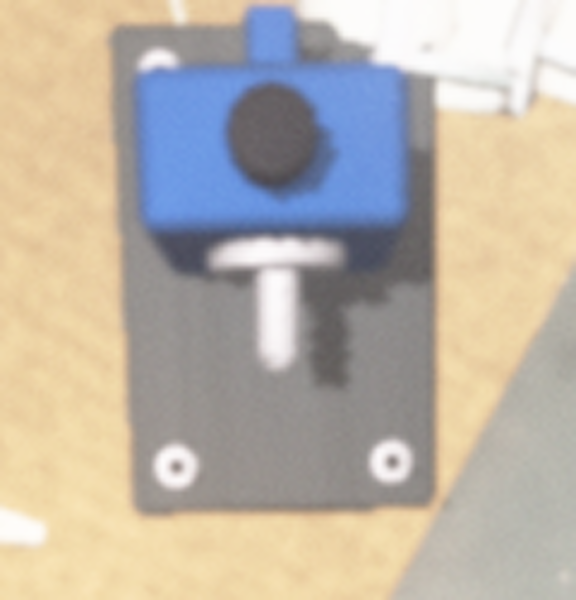

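Run:
```python
from h import *
c=imaging.get_calibration("wrist"); K=np.array(c["camera_matrix"]);R=np.array(c["R"]);t=np.array(c["t"]); C=-R.T@t
def ray(cu,cv_,z):
    u=190+(cu+.5)/4.8-.5; v=(cv_+.5)/4.8-.5
    r_=R.T@np.array([(u-K[0,2])/K[0,0],(v-K[1,2])/K[1,1],1]); return C+r_*(z-C[2])/r_[2]
def a(p,q): e=q-p; return round(float(np.degrees(np.arctan2(e[1],e[0]))),2), round(float(np.linalg.norm(e)*1000),1)
fl,fr,bl,br=ray(140,512,.017),ray(435,503,.017),ray(113,28,.017),ray(437,80,.017)
print("front",a(fl,fr),"left",a(fl,bl),"right",a(fr,br))
print("screws",a(ray(176,466,.017),ray(391,461,.017)))
print("top front",a(ray(148,222,.085),ray(406,220,.085)),"left",a(ray(148,222,.085),ray(140,72,.085)),"right",a(ray(406,220,.085),ray(402,68,.085)))
print("pin",a(ray(277,365,.063),ray(277,270,.063)))
e=lambda p:p.round(4)
m=(fl+fr)/2; print("mid front edge",e(m), "screw mid",e((ray(176,466,.017)+ray(391,461,.017))/2),"pin tip/root axis",e(ray(277,368,.063)),e(ray(277,268,.063)), "top front mid",e((ray(148,222,.085)+ray(406,220,.085))/2))
for A in (28.5,29.5,30.3):
    A=np.radians(A); ux=np.array([np.cos(A),np.sin(A)]); uy=np.array([-ux[1],ux[0]])
    for n,p in [("front",m),("tip",ray(277,370,.063)),("root",ray(277,268,.063)),("topf",(ray(148,222,.085)+ray(406,220,.085))/2)]: print(np.degrees(A).round(1),n,(p[:2]@ux*1000).round(1),(p[:2]@uy*1000).round(1))
```

```text
front (-59.27, 63.9) left (30.75, 94.3) right (30.04, 82.9)
screws (-59.68, 46.3)
top front (-60.53, 43.3) left (30.84, 22.8) right (31.67, 23.1)
pin (28.79, 16.4)
mid front edge [0.431  0.4157 0.017 ] screw mid [0.4386 0.4209 0.017 ] pin tip/root axis [0.4531 0.4298 0.063 ] [0.4682 0.4381 0.063 ] top front mid [0.4727 0.4403 0.085 ]
28.5 front 577.1 159.7
28.5 tip 602.9 161.6
28.5 root 620.5 161.6
28.5 topf 625.5 161.4
29.5 front 579.8 149.6
29.5 tip 605.7 151.0
29.5 root 623.2 150.8
29.5 topf 628.2 150.5
30.3 front 581.8 141.5
30.3 tip 607.7 142.5
30.3 root 625.3 142.1
30.3 topf 630.3 141.7
```

Run:
```python
from h import *
im=cv2.imread("pics/wrist_g1.png"); d=np.load("pics/wrist_g1.npy"); s=read_state(); W=cloud("wrist",d); T=Ro.from_quat(s['eef_rot']).as_matrix()
P=((W-s['ee_pos'])@T)*1000
print("tool coll", rel([.4682,.4381,.063])[0]*1000, rel([.4531,.4298,.063])[0]*1000)
Q=P[180:258,200:305]; 
for v in (190,196,205,215,225,235,245,255):
    r_=P[v,195:310]; m=(abs(r_[:,2]+38)<6)&(abs(r_[:,1])<26); k=np.nonzero(m)[0]
    if len(k): print(v,195+k[0],195+k[-1],r_[m].mean(0).round(1),"y",r_[k[0],1].round(1),r_[k[-1],1].round(1), "g",im[v,207:214,1],im[v,291:299,1])
m=(abs(Q[...,2]+38)<5)&(abs(Q[...,1])<24)&(Q[...,0]>14); q=Q[m]; print("z top",np.median(q[:,2]),"x max",np.percentile(q[:,0],[98,99.5]),"y",np.percentile(q[:,1],[0.5,99.5]))
A=np.c_[q[:,0],q[:,1],np.ones(len(q))]; k,*_=np.linalg.lstsq(A,q[:,2],rcond=None); print("tilt deg about y, x:",np.degrees(k[:2]).round(2))
cv2.imwrite("pics/wrist_g1d.png",cv2.resize(im[170:262,195:312],None,fx=6,fy=6,interpolation=cv2.INTER_CUBIC))
```

```text
tool coll [109.01455774  -5.82603955 128.23965447] [ 91.7842076   -5.89433215 128.34148966]
190 273 293 [ 31.1  12.4 -32.3] y 8.4 18.0 g [117 120 125 126 129 134 141] [138 138 135 130 123 109  99  91]
196 209 295 [ 30.   -1.5 -38.5] y -21.2 18.2 g [123 136 156 179 189 190 189] [190 191 192 193 183 161 134 118]
205 210 295 [ 25.6  -1.3 -38.4] y -21.0 18.4 g [115 121 137 168 187 192 192] [193 193 193 193 192 188 180 161]
215 210 295 [ 20.8  -1.2 -38.5] y -21.1 18.4 g [101 104 131 167 184 189 191] [190 191 191 192 191 192 192 193]
225 210 295 [ 15.9  -1.3 -38.7] y -21.2 18.7 g [ 88  93 111 143 171 187 190] [190 192 192 184 161 137 121 121]
235 201 309 [ 10.6  -0.1 -38. ] y -25.9 25.2 g [ 56  56  72 113 161 182 191] [191 193 189 173 132  84  65  60]
245 210 296 [  5.7  -1.1 -38.6] y -21.2 18.7 g [ 51  50  56  80 130 173 188] [193 190 179 150 104  70  58  57]
255 210 295 [  0.4  -1.3 -38.6] y -21.2 18.6 g [ 53  52  46  68 114 162 184] [191 188 170 130  77  57  53  57]
z top -38.498359152981365 x max [30.88370244 30.99887885] y [-21.23192563  18.43900579]
tilt deg about y, x: [ 4.09 -0.  ]
```

View pics/wrist_g1d.png

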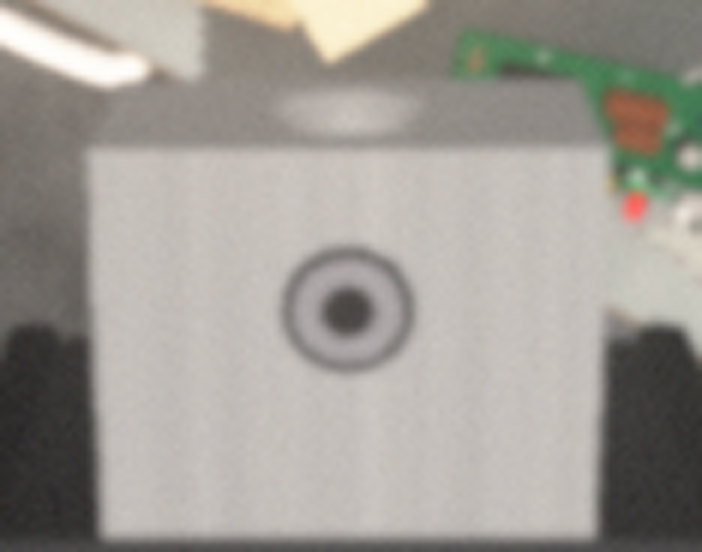

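Run:
```python
from h import *
print((rel([.4154,.4055,.0355])*1000).round(1))
```

```text
[[ 47.2  -3.  156.1]]
```

Request:
{"method": "move_arm", "body": {
  "series": [
    [0.02,-0.001,0.02,-0.01],
    [0.04,-0.002,0.06,-0.022],
    [0.047,-0.003,0.1,-0.022],
    [0.047,-0.003,0.13,-0.022],
    [0.047,-0.003,0.15,-0.022],
    [0.047,-0.003,0.156,-0.022],
    [0.047,-0.003,0.156,-0.022],
    [0.047,-0.003,0.156,-0.022]
  ]
}}

```text
time: 10.25
ee_pos: [0.418, 0.4088, 0.0418]
eef_rot: [0.965, 0.261, 0.001, -0.001]
ft_force: [0.0, 0.1, -1.2]
width: 0.0393
```

```bash
cat > look.py <<'E'
import sys
from h import *
tag=sys.argv[1]
s=read_state(); print(s['ee_pos'].round(4),az(s).round(2),s['ft_force'].round(1))
im,d,c=grab("wrist",tag); W=cloud("wrist",d,c); T=Ro.from_quat(s['eef_rot']).as_matrix(); P=((W-s['ee_pos'])@T)*1000
cv2.imwrite(f"pics/wrist_{tag}c.png",cv2.resize(im[60:260,160:350],None,fx=3.6,fy=2.9,interpolation=cv2.INTER_CUBIC))
E
python3 look.py g2
```

```text
[0.418  0.4088 0.0418] 30.26 [ 0.   0.1 -1.2]
```

View pics/wrist_g2.png

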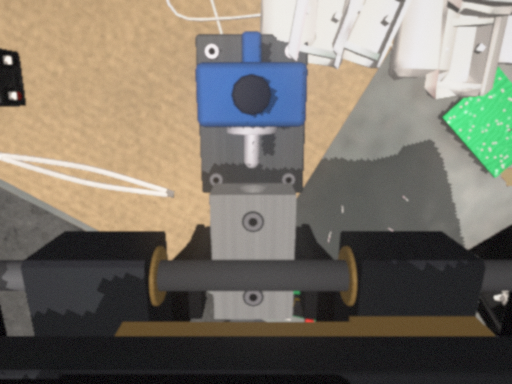

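```bash
cat > meas.py <<'E'
import sys
from h import *
tag=sys.argv[1]; v0,v1=int(sys.argv[2]),int(sys.argv[3]); vb=[int(a) for a in sys.argv[4:]]
im=cv2.imread(f"pics/wrist_{tag}.png"); d=np.load(f"pics/wrist_{tag}.npy"); s=read_state(); c=imaging.get_calibration("wrist")
K=np.array(c["camera_matrix"]);R=np.array(c["R"]);t=np.array(c["t"]); C=-R.T@t; T=Ro.from_quat(s['eef_rot']).as_matrix()
g=cv2.GaussianBlur(im,(3,3),0).max(2).astype(float)
def pt(u,v,z):
    r_=R.T@np.array([(u-K[0,2])/K[0,0],(v-K[1,2])/K[1,1],1]); return ((C+r_*(z-C[2])/r_[2]-s['ee_pos'])@T*1000)
def edges(v,a,b,thr=None):
    row=g[v,a:b]; thr=thr or (np.median(np.sort(row)[:8])+np.sort(row)[-5])/2; k=np.nonzero(row>thr)[0]
    l,r_=k[0],k[-1]
    fl=l-(row[l]-thr)/(row[l]-row[l-1]) if l>0 else l; fr=r_+(row[r_]-thr)/(row[r_]-row[r_+1]) if r_+1<len(row) else r_
    return a+fl,a+fr
for v in range(v0,v1,2):
    l,r_=edges(v,238,268); print("pin",v,round(l,1),round(r_,1),pt((l+r_)/2,v,.063).round(2),"w",(pt(r_,v,.063)-pt(l,v,.063))[1].round(1))
zt=s['ee_pos'][2]+.0385
for v in vb:
    l,r_=edges(v,200,308); print("blk",v,round(l,1),round(r_,1),pt((l+r_)/2,v,zt).round(2),"w",(pt(r_,v,zt)-pt(l,v,zt))[1].round(1))
E
python3 meas.py g2 132 166 196 200 205 210 215 220
```

```text
pin 132 238 258.8 [ 57.31  -3.28 -20.97] w 10.1
pin 134 241.8 258.4 [ 56.34  -2.47 -20.98] w 8.1
pin 136 244.1 258.0 [ 55.38  -1.99 -20.98] w 6.8
pin 138 244.1 258.0 [ 54.41  -1.98 -20.98] w 6.8
pin 140 244.0 258.0 [ 53.43  -2.   -20.98] w 6.9
pin 142 243.8 258.2 [ 52.46  -2.03 -20.99] w 7.0
pin 144 243.9 258.1 [ 51.48  -2.04 -20.99] w 7.0
pin 146 244.0 257.9 [ 50.5   -2.05 -20.99] w 6.9
pin 148 243.9 257.9 [ 49.51  -2.06 -20.99] w 6.9
pin 150 243.9 257.8 [ 48.52  -2.09 -21.  ] w 6.9
pin 152 244.0 257.7 [ 47.53  -2.09 -21.  ] w 6.8
pin 154 244.2 257.4 [ 46.54  -2.12 -21.  ] w 6.5
pin 156 244.4 257.0 [ 45.54  -2.17 -21.  ] w 6.2
pin 158 244.5 256.7 [ 44.54  -2.23 -21.01] w 6.1
pin 160 244.5 256.8 [ 43.53  -2.21 -21.01] w 6.1
pin 162 244.8 256.9 [ 42.53  -2.12 -21.01] w 6.0
pin 164 245.5 256.7 [ 41.52  -2.   -21.02] w 5.6
blk 196 200 296.9 [ 29.98  -3.14 -38.42] w 44.4
blk 200 200 294.2 [ 28.06  -3.77 -38.42] w 43.3
blk 205 200 294.2 [ 25.65  -3.77 -38.43] w 43.5
blk 210 200 293.8 [ 23.22  -3.87 -38.44] w 43.5
blk 215 200 293.4 [ 20.77  -3.98 -38.44] w 43.5
blk 220 200 295.2 [ 18.3   -3.58 -38.45] w 44.5
```

View pics/wrist_g2c.png

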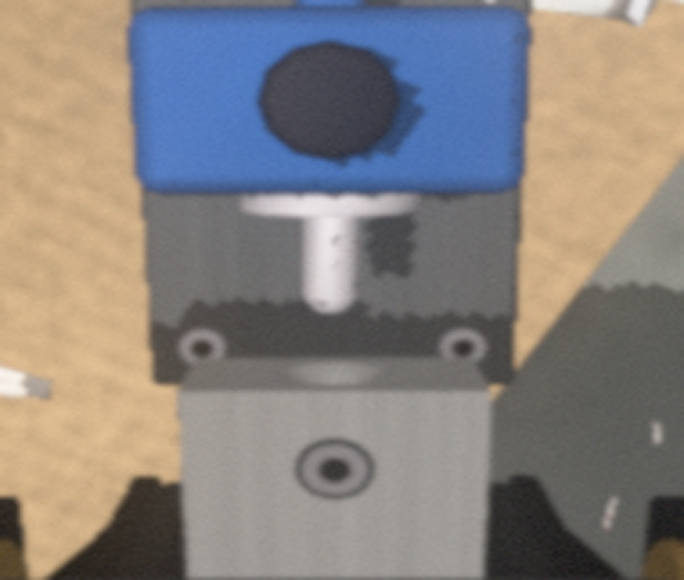

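Request:
{"method": "move_arm", "body": {
  "series": [
    [0,-0.001,0.003,0],
    [0,-0.001,0.006,0],
    [0,-0.001,0.006,0],
    [0,-0.001,0.006,0]
  ]
}}

```text
time: 10.7
ee_pos: [0.4165, 0.4093, 0.034]
eef_rot: [0.965, 0.261, -0.0, -0.0]
ft_force: [-0.5, 0.1, -1.7]
width: 0.0398
```

```bash
python3 look.py g3
python3 - <<'E'
from h import *
s=read_state(); d=np.load("pics/wrist_g3.npy"); W=cloud("wrist",d); T=Ro.from_quat(s['eef_rot']).as_matrix(); P=((W-s['ee_pos'])@T)*1000
for v in (140,145,150,155): 
    r_=P[v,243:260]; print("pin",v,np.nanmin(r_[:,2]).round(1),np.median(r_[4:11,2]).round(1))
q=P[196:222,220:285].reshape(-1,3); print("blk top",np.median(q[:,2]))
A=np.c_[q[:,:2],np.ones(len(q))]; print(np.degrees(np.linalg.lstsq(A,q[:,2],rcond=None)[0][:2]))
E
python3 meas.py g3 140 164
```

```text
[0.4165 0.4093 0.034 ] 30.3 [-0.5  0.1 -1.7]
pin 140 -34.1 -32.7
pin 145 -34.5 -33.5
pin 150 -34.5 -33.0
pin 155 -34.6 -33.2
blk top nan
 ** On entry to DLASCL parameter number  4 had an illegal value
 ** On entry to DLASCL parameter number  4 had an illegal value
pin 140 246.8 260.6 [ 54.41  -0.73 -28.96] w 6.4
pin 142 246.7 260.6 [ 53.48  -0.75 -28.96] w 6.5
pin 144 246.7 260.6 [ 52.55  -0.75 -28.96] w 6.5
pin 146 246.8 260.4 [ 51.61  -0.77 -28.96] w 6.4
pin 148 246.8 260.3 [ 50.67  -0.8  -28.96] w 6.3
pin 150 246.7 260.3 [ 49.73  -0.81 -28.96] w 6.4
pin 152 246.7 260.0 [ 48.79  -0.86 -28.96] w 6.3
pin 154 246.8 260.0 [ 47.84  -0.85 -28.96] w 6.2
pin 156 246.8 259.8 [ 46.89  -0.89 -28.96] w 6.2
pin 158 246.7 259.7 [ 45.94  -0.94 -28.96] w 6.1
pin 160 246.7 259.8 [ 44.98  -0.92 -28.96] w 6.2
pin 162 246.8 259.8 [ 44.02  -0.88 -28.96] w 6.2Traceback (most recent call last):
  File "<stdin>", line 6, in <module>
    x, resids, rank, s = _umath_linalg.lstsq(a, b, rcond,
                         ~~~~~~~~~~~~~~~~~~~^^^^^^^^^^^^^
                                             signature=signature)
                                             ^^^^^^^^^^^^^^^^^^^^
    raise LinAlgError("SVD did not converge in Linear Least Squares")
numpy.linalg.LinAlgError: SVD did not converge in Linear Least Squares
```

View pics/wrist_g3c.png

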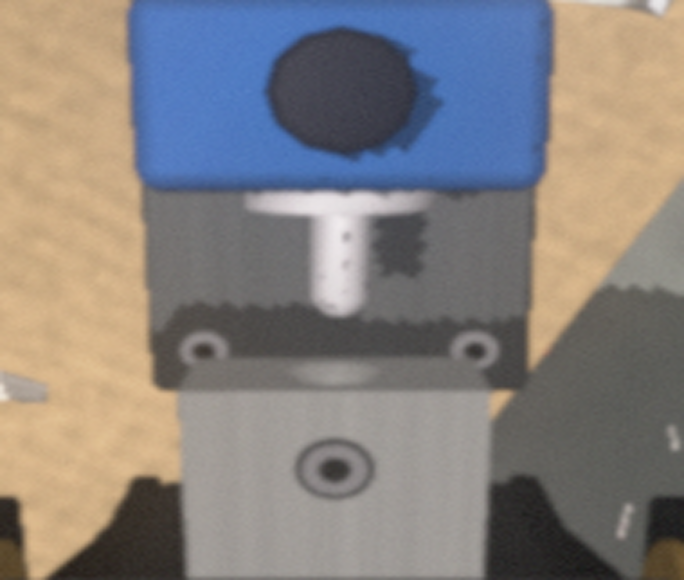

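Request:
{"method": "move_arm", "body": {
  "series": [
    [0.002,0.0004,-0.0015,0.005],
    [0.005,0.0004,-0.0015,0.005],
    [0.007,0.0004,-0.0015,0.005],
    [0.009,0.0004,-0.0015,0.005],
    [0.011,0.0004,-0.0015,0.005],
    [0.013,0.0004,-0.0015,0.005]
  ]
}}

```text
time: 11.35
ee_pos: [0.4281, 0.4155, 0.0354]
eef_rot: [0.966, 0.259, -0.0, -0.0]
ft_force: [0.9, 0.0, -1.6]
width: 0.0396
```

```bash
python3 look.py g4
```

```text
[0.4281 0.4155 0.0354] 30.01 [ 0.9  0.  -1.6]
```

View pics/wrist_g4c.png

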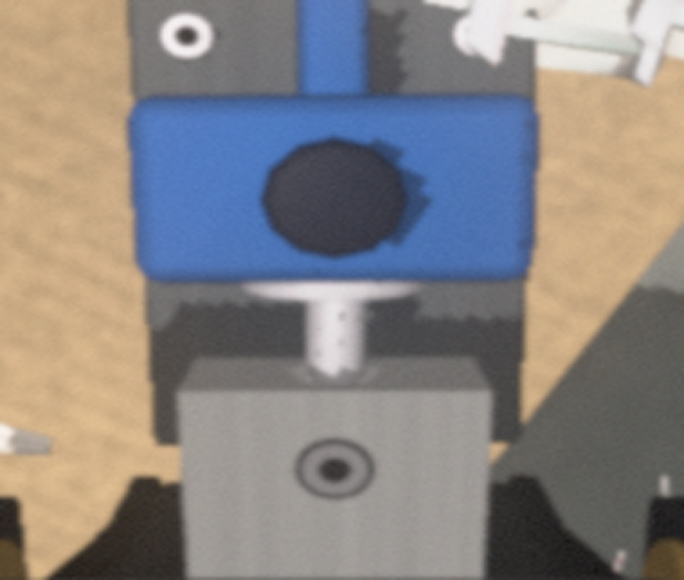

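Request:
{"method": "move_arm", "body": {
  "series": [
    [0.002,0,0,0],
    [0.004,0,0,0],
    [0.006,0,0,0],
    [0.008,0,0,0],
    [0.01,0,0,0]
  ]
}}

```text
time: 11.9
ee_pos: [0.4368, 0.4206, 0.0355]
eef_rot: [0.966, 0.259, 0.0, -0.0]
ft_force: [0.2, 0.6, -1.0]
width: 0.04
```

```bash
python3 look.py g5
```

```text
[0.4368 0.4206 0.0355] 30.01 [ 0.2  0.6 -1. ]
```

View pics/wrist_g5c.png

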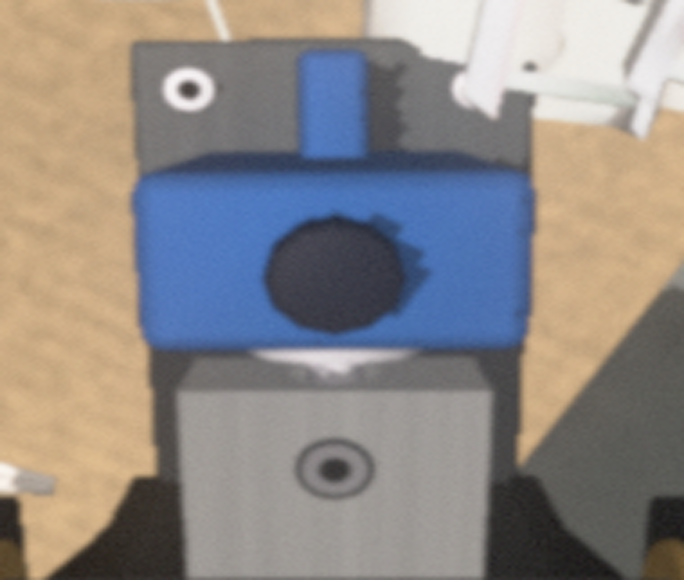

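Request:
{"method": "move_arm", "body": {
  "series": [
    [0.001,0,0,0],
    [0.002,0,0,0],
    [0.003,0,0,0],
    [0.0035,0,0,0]
  ]
}}

```text
time: 12.35
ee_pos: [0.4397, 0.4223, 0.0355]
eef_rot: [0.966, 0.259, 0.0, -0.0]
ft_force: [0.1, -0.7, -1.2]
width: 0.0404
```

Request:
{"method": "move_arm", "body": {
  "series": [
    [0.0005,0,0,0],
    [0.001,0,0,0],
    [0.0015,0,0,0]
  ]
}}

```text
time: 12.65
ee_pos: [0.4408, 0.4229, 0.0354]
eef_rot: [0.966, 0.259, -0.0, 0.0]
ft_force: [-1.2, -1.9, 1.0]
width: 0.0397
```

Request:
{"method": "move_arm", "body": {
  "series": [
    [0.0005,0,0,0],
    [0.001,0,0,0],
    [0.001,0,0,0]
  ]
}}

```text
time: 12.95
ee_pos: [0.4407, 0.4228, 0.0353]
eef_rot: [0.966, 0.259, -0.001, 0.0]
ft_force: [-6.1, -4.5, 3.4]
width: 0.0399
```

```bash
python3 look.py g6
```

```text
[0.4407 0.4228 0.0353] 30.03 [-6.1 -4.5  3.4]
```

View pics/wrist_g6c.png

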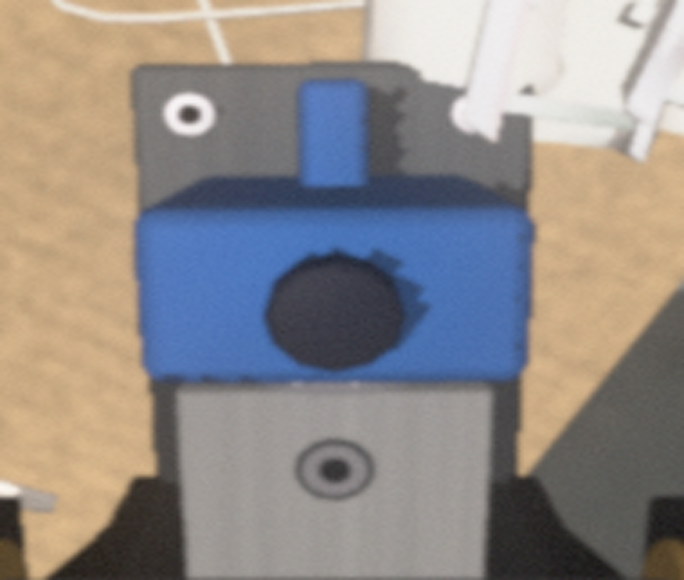

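Request:
{"method": "move_arm", "body": {
  "series": [
    [0.0005,0,-0.0005,0],
    [0.0005,0,-0.0005,0],
    [0.0005,0,-0.0005,0],
    [0.0005,0,-0.0005,0],
    [0.0005,0,-0.0005,0]
  ]
}}

```text
time: 13.5
ee_pos: [0.4407, 0.4228, 0.0354]
eef_rot: [0.966, 0.259, -0.002, 0.001]
ft_force: [-5.4, -4.5, 0.2]
width: 0.0401
```

Run:
```python
from h import *
s=read_state(); print(s['ee_pos'].round(4),az(s),s['ft_force'],s['torque'])
p,d,c=grab("side","g7"); cv2.imwrite("pics/side_g7c.png",cv2.resize(p[280:384,160:300],None,fx=5,fy=5,interpolation=cv2.INTER_CUBIC))
```

```text
[0.4407 0.4228 0.0354] 30.03356384564058 [-5.44119391 -4.51626468  0.23888601] [-0.99337019  1.42593126  0.0294808 ]
```

View pics/side_g7c.png

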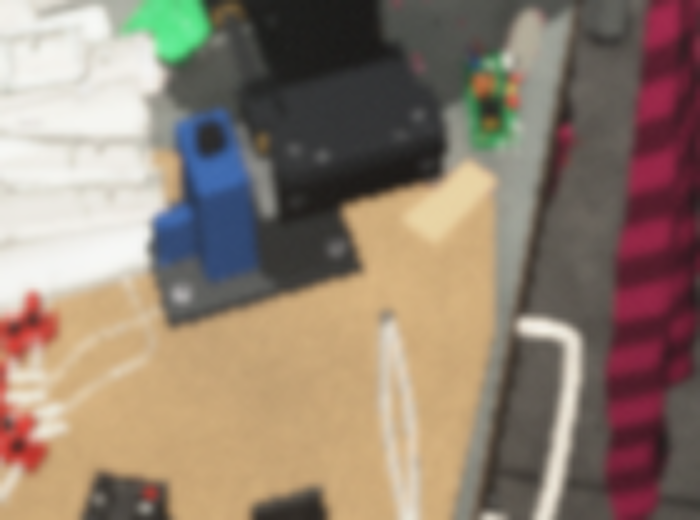

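Request:
{"method": "move_arm", "body": {
  "series": [
    [-0.003,0,0,0],
    [-0.008,0,0,0],
    [-0.014,0,0,0],
    [-0.02,0,0,0],
    [-0.027,0,0,0],
    [-0.035,0,0,0],
    [-0.045,0,-0.01,0],
    [-0.06,0,-0.05,0],
    [-0.06,0,-0.1,0],
    [-0.06,0,-0.15,0],
    [-0.06,0,-0.2,0],
    [-0.06,0,-0.225,0],
    [-0.06,0,-0.225,0]
  ]
}}

```text
time: 14.85
ee_pos: [0.3912, 0.3948, 0.2655]
eef_rot: [0.966, 0.259, 0.003, -0.002]
ft_force: [-0.5, -0.0, -1.9]
width: 0.0397
```

```bash
python3 look.py h1
python3 - <<'E'
from h import *
print(rel([[.43,.2,.255],[.46,-.05,.255],[.43,-.30,.255],[.43,-.30,.05]]).round(3))
E
```

```text
[0.3912 0.3948 0.2655] 30.0 [-0.5 -0.  -1.9]
[[-0.063  0.188  0.007]
 [-0.162  0.419  0.006]
 [-0.313  0.621  0.006]
 [-0.314  0.621  0.211]]
```

View pics/wrist_h1.png

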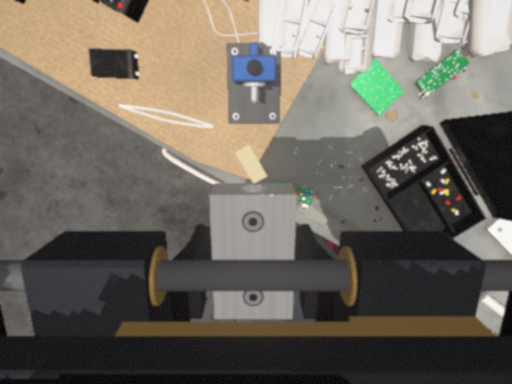

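Request:
{"method": "move_arm", "body": {
  "series": [
    [-0.015,0.045,0,0],
    [-0.032,0.092,0,0],
    [-0.048,0.14,0,0],
    [-0.063,0.188,0,0],
    [-0.083,0.234,0,0],
    [-0.103,0.28,0,0.1],
    [-0.123,0.326,0,0.2],
    [-0.143,0.373,0,0.3],
    [-0.162,0.419,0,0.4],
    [-0.198,0.453,0,0.5],
    [-0.233,0.489,0,0.524],
    [-0.268,0.525,0,0.524],
    [-0.303,0.56,0,0.524],
    [-0.335,0.6,0.02,0.524],
    [-0.335,0.608,0.06,0.524],
    [-0.335,0.608,0.11,0.524],
    [-0.335,0.608,0.16,0.524],
    [-0.335,0.608,0.21,0.524],
    [-0.335,0.608,0.235,0.524],
    [-0.335,0.608,0.245,0.524]
  ]
}}

```text
time: 16.9
ee_pos: [0.401, -0.2989, 0.0122]
eef_rot: [1.0, -0.001, -0.003, -0.001]
ft_force: [-0.5, 0.7, -1.3]
width: 0.0398
```

```bash
python3 look.py h2
```

```text
[ 0.401  -0.2989  0.0122] -0.06 [-0.5  0.7 -1.3]
```

View pics/wrist_h2.png

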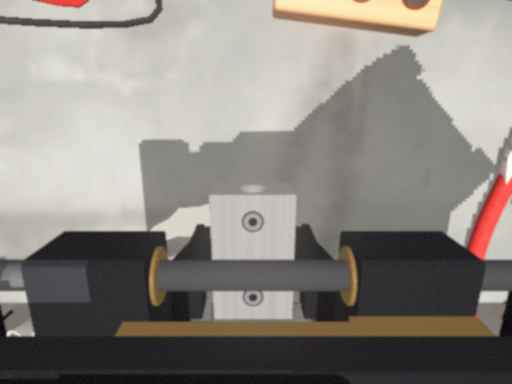

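Request:
{"method": "move_arm", "body": {
  "series": [
    [0,0,0.01,0],
    [0,0,0.018,0],
    [0,0,0.023,0],
    [0,0,0.025,0],
    [0,0,0.025,0]
  ]
}}

```text
time: 17.45
ee_pos: [0.4045, -0.3003, -0.0089]
eef_rot: [1.0, -0.0, 0.0, -0.0]
ft_force: [1.5, 0.4, -1.4]
width: 0.0398
```

Request:
{"method": "move_arm", "body": {
  "series": [
    [0,0,0.003,0],
    [0,0,0.005,0],
    [0,0,0.006,0],
    [0,0,0.007,0],
    [0,0,0.007,0]
  ]
}}

```text
time: 17.95
ee_pos: [0.4043, -0.3004, -0.016]
eef_rot: [1.0, -0.0, 0.0, -0.0]
ft_force: [-0.2, 0.7, 0.7]
width: 0.0401
```

Request:
{"method": "move_arm", "body": {
  "series": [
    [0,0,0,0],
    [0,0,0,0],
    [0,0,-0.002,0],
    [0,0,-0.0065,0],
    [0.008,0,-0.0065,0],
    [0.02,0,-0.0065,0],
    [0.033,0,-0.0065,0],
    [0.033,0,-0.0065,0],
    [0.033,0,-0.0065,0]
  ],
  "claw": 0.4
}}

```text
time: 18.85
ee_pos: [0.4374, -0.3003, -0.0099]
eef_rot: [1.0, 0.0, -0.0, 0.0]
ft_force: [-0.4, 0.5, -0.1]
width: 0.0611
```

```bash
python3 look.py h3
```

```text
[ 0.4374 -0.3003 -0.0099] 0.03 [-0.4  0.5 -0.1]
```

View pics/wrist_h3.png

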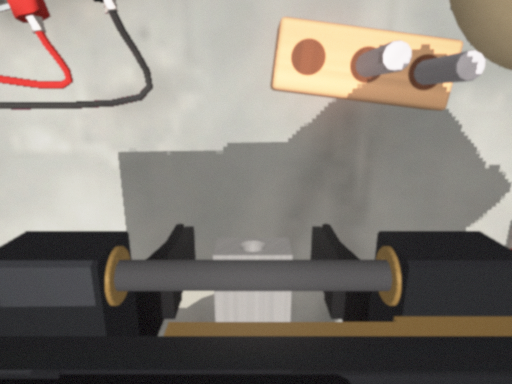

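Request:
{"method": "move_arm", "body": {
  "series": [
    [0,0,0,0],
    [0,0,0,0],
    [0,0,0,0],
    [0,0,0,0],
    [0,0,0,0]
  ],
  "claw": -1,
  "newtons": 4
}}

```text
time: 19.4
ee_pos: [0.4372, -0.3003, -0.0095]
eef_rot: [1.0, -0.0, -0.0, -0.0]
ft_force: [-0.7, 0.7, 1.0]
width: 0.0399
```

Request:
{"method": "move_arm", "body": {
  "series": [
    [0,0,-0.004,0],
    [-0.001,0,-0.009,0],
    [-0.002,0,-0.014,0],
    [-0.004,0,-0.02,0],
    [-0.004,0,-0.02,0]
  ]
}}

```text
time: 19.9
ee_pos: [0.4335, -0.3007, 0.0114]
eef_rot: [1.0, -0.0, 0.001, 0.0]
ft_force: [1.2, -1.4, -0.3]
width: 0.0398
```

```bash
python3 look.py h4
python3 - <<'E'
from h import *
p,d,c=grab("side","h4"); cv2.imwrite("pics/side_h4c.png",cv2.resize(p[100:220,220:360],None,fx=5,fy=5,interpolation=cv2.INTER_CUBIC))
p,d,c=grab("top","h4"); cv2.imwrite("pics/top_h4c.png",cv2.resize(p[150:240,310:410],None,fx=6,fy=6,interpolation=cv2.INTER_CUBIC))
E
```

```text
[ 0.4335 -0.3007  0.0114] -0.03 [ 1.2 -1.4 -0.3]
```

View pics/wrist_h4.png

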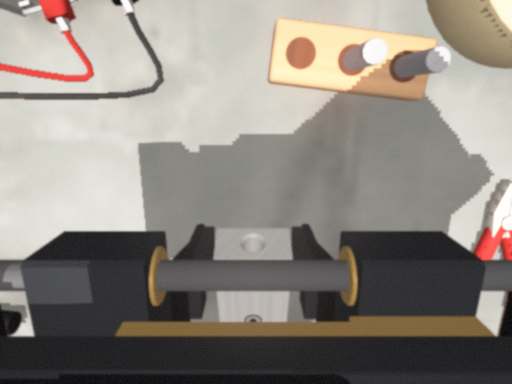

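View pics/side_h4c.png

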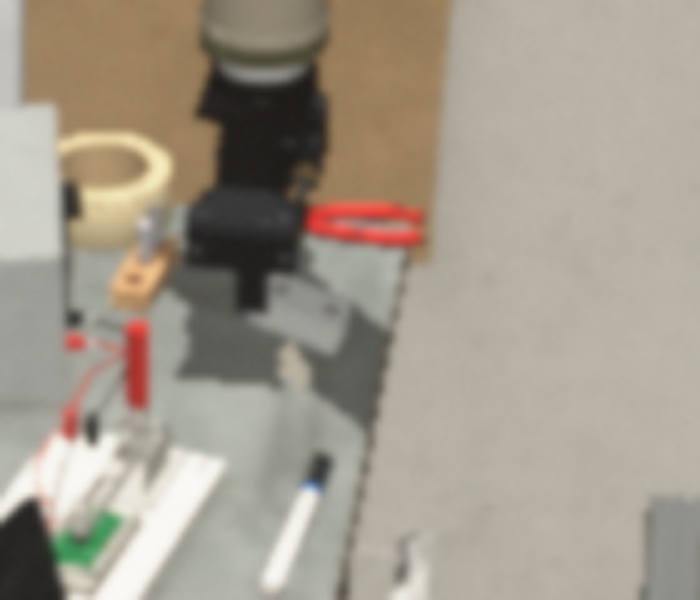

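Request:
{"method": "move_arm", "body": {
  "series": [
    [0.002,0,-0.005,0],
    [0.004,0,-0.01,0],
    [0.006,0,-0.015,0],
    [0.006,0,-0.02,0],
    [0.006,0,-0.025,0],
    [0.006,0,-0.03,0],
    [0.006,0,-0.035,0],
    [0.006,0,-0.035,0]
  ]
}}

```text
time: 20.85
ee_pos: [0.4397, -0.3005, 0.0462]
eef_rot: [1.0, -0.0, 0.001, 0.0]
ft_force: [0.2, 0.3, -0.7]
width: 0.0397
```

```bash
python3 look.py h5
python3 - <<'E'
from h import *
p,d,c=grab("side","h5"); cv2.imwrite("pics/side_h5c.png",cv2.resize(p[120:200,240:320],None,fx=7,fy=7,interpolation=cv2.INTER_CUBIC))
E
```

```text
[ 0.4397 -0.3005  0.0462] -0.01 [ 0.2  0.3 -0.7]
```

View pics/side_h5c.png

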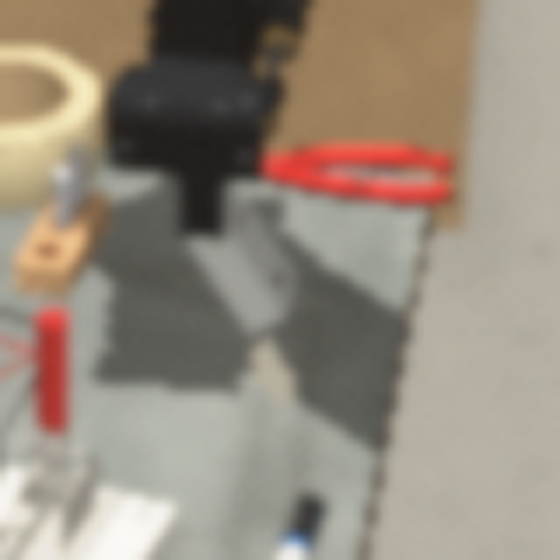

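View pics/wrist_h5.png

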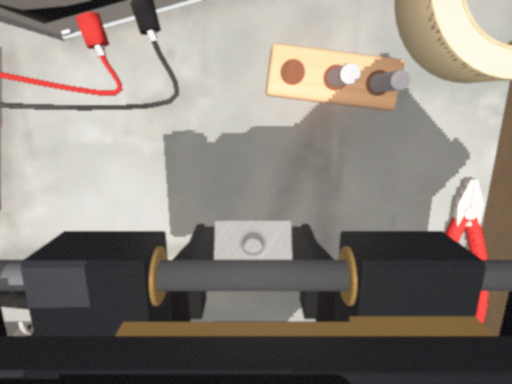

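Request:
{"method": "move_arm", "body": {
  "series": [
    [0,0,0,0],
    [0,0,0.005,0],
    [0,0,0.0,0],
    [0,0,0.005,0]
  ],
  "newtons": 3
}}

```text
time: 21.35
ee_pos: [0.4398, -0.3008, 0.0411]
eef_rot: [1.0, -0.0, 0.001, 0.0]
ft_force: [0.6, 0.2, -0.9]
width: 0.0398
```

```bash
cat > tilt.py <<'E'
import sys
from h import *
tag=sys.argv[1]; s=read_state(); print(s['time'],s['ee_pos'].round(4),s['ft_force'].round(1),s['width'].round(4))
im,d,c=grab("wrist",tag); W=cloud("wrist",d,c)
q=W[215:258,222:286].reshape(-1,3); h=s['ee_pos'][2]; q=q[np.isfinite(q[:,0])&(q[:,2]>.02)]
# RANSAC-ish plane z=ax+by+c on pts
best=None; rng=np.random.default_rng(0)
for _ in range(300):
    p=q[rng.choice(len(q),3,0)]; n=np.cross(p[1]-p[0],p[2]-p[0]); L=np.linalg.norm(n)
    if L<1e-6: continue
    n/=L; e=abs((q-p[0])@n)<.0015
    if best is None or e.sum()>best.sum(): best=e
k=q[best]; m=k.mean(0); n=np.linalg.svd(k-m,full_matrices=False)[2][2]; n*=np.sign(n[2])
print("n pts",len(q),best.sum(),"centre",m.round(4),"normal",n.round(3),"tilt from up deg",np.degrees(np.arccos(n[2])).round(1), "extent",np.ptp(k,axis=0).round(4))
E
python3 tilt.py h6
python3 - <<'E'
from h import *
p,d,c=grab("side","h6"); cv2.imwrite("pics/side_h6c.png",cv2.resize(p[120:200,240:320],None,fx=7,fy=7,interpolation=cv2.INTER_CUBIC))
E
```

```text
Traceback (most recent call last):
  File "tilt.py", line 3, in <module>
    tag=sys.argv[1]; s=read_state(); print(s['time'],s['ee_pos'].round(4),s['ft_force'].round(1),s['width'].round(4))
                                                                                                 ^^^^^^^^^^^^^^^^
AttributeError: 'float' object has no attribute 'round'
```

View pics/side_h6c.png

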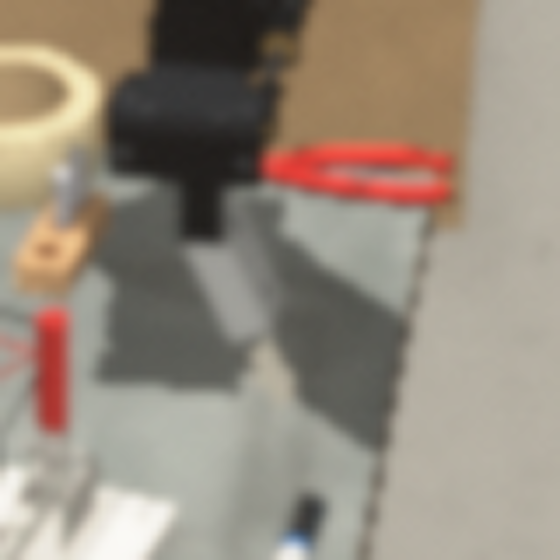

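```bash
sed -i "s/s\['width'\].round(4)/round(s['width'],4)/" tilt.py; python3 tilt.py h6
```

```text
21.4 [ 0.4393 -0.3003  0.0399] [ 0.9  0.  -2. ] 0.0399
n pts 2357 1929 centre [ 0.4421 -0.2998  0.0655] normal [ 0.416 -0.003  0.909] tilt from up deg 24.6 extent [0.0177 0.0328 0.0102]
```

View pics/wrist_h6.png

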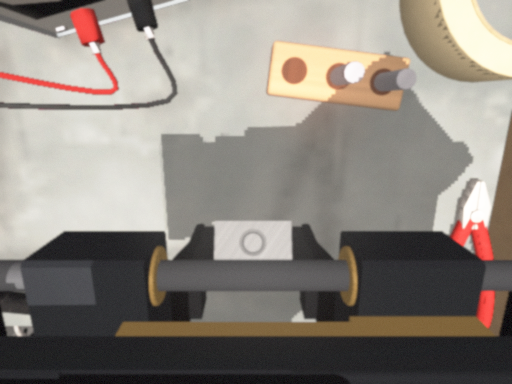

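Request:
{"method": "move_arm", "body": {
  "series": [
    [-0.003,0,0.0,0],
    [-0.006,0,0.0,0],
    [-0.009,0,0.0,0],
    [-0.012,0,0.0,0],
    [-0.015,0,0.0,0],
    [-0.018,0,0.0005,0],
    [-0.02,0,0.0005,0],
    [-0.02,0,0.0005,0]
  ]
}}

```text
time: 22.25
ee_pos: [0.419, -0.3003, 0.0399]
eef_rot: [1.0, -0.0, -0.0, -0.0]
ft_force: [-0.1, -0.2, -1.8]
width: 0.0398
```

```bash
python3 tilt.py h7;  python3 - <<'E'
from h import *
p,d,c=grab("side","h7"); cv2.imwrite("pics/side_h7c.png",cv2.resize(p[120:200,240:320],None,fx=7,fy=7,interpolation=cv2.INTER_CUBIC))
E
```

```text
22.25 [ 0.419  -0.3003  0.0399] [-0.1 -0.2 -1.8] 0.0398
n pts 2358 1935 centre [ 0.4219 -0.2998  0.0655] normal [0.416 0.    0.909] tilt from up deg 24.6 extent [0.0176 0.0329 0.0098]
```

View pics/wrist_h7.png

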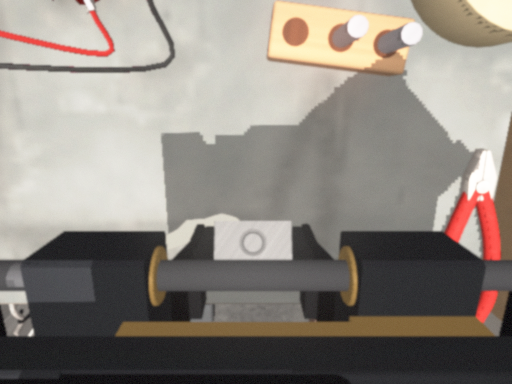

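View pics/side_h7c.png

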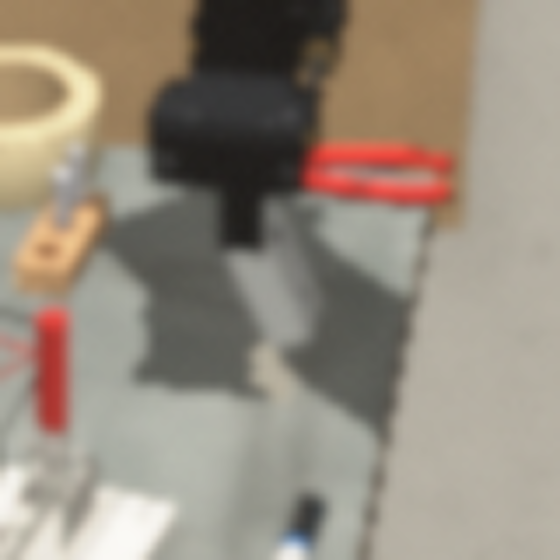

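Request:
{"method": "move_arm", "body": {
  "series": [
    [0.0,0,0.002,0],
    [-0.003,0,0.0022,0],
    [-0.006,0,0.0022,0],
    [-0.009,0,0.0022,0],
    [-0.012,0,0.0022,0],
    [-0.015,0,0.0022,0],
    [-0.015,0,0.0022,0]
  ]
}}

```text
time: 23.05
ee_pos: [0.4037, -0.3003, 0.0377]
eef_rot: [1.0, -0.0, -0.0, -0.0]
ft_force: [-0.5, -0.2, 1.9]
width: 0.0398
```

```bash
python3 tilt.py h8
```

```text
23.05 [ 0.4037 -0.3003  0.0377] [-0.5 -0.2  1.9] 0.0398
n pts 2741 1827 centre [ 0.4076 -0.2998  0.0667] normal [0.185 0.004 0.983] tilt from up deg 10.7 extent [0.0183 0.0321 0.0063]
```

Request:
{"method": "move_arm", "body": {
  "series": [
    [-0.003,0,0.0,0],
    [-0.006,0,0.0,0],
    [-0.008,0,0.0,0],
    [-0.01,0,0.0,0],
    [-0.01,0,0.0,0]
  ]
}}

```text
time: 23.6
ee_pos: [0.3938, -0.3002, 0.0376]
eef_rot: [1.0, -0.0, -0.0, -0.0]
ft_force: [-0.1, -0.5, -1.6]
width: 0.0401
```

```bash
python3 tilt.py h9
```

```text
23.6 [ 0.3938 -0.3002  0.0376] [-0.1 -0.5 -1.6] 0.0401
n pts 2743 1818 centre [ 0.3977 -0.2996  0.067 ] normal [0.092 0.002 0.996] tilt from up deg 5.3 extent [0.0186 0.0322 0.0045]
```

Request:
{"method": "move_arm", "body": {
  "series": [
    [0,0,0,0],
    [0,0,0,0],
    [0,0,0,0],
    [0,0,0,0],
    [0,0,0,0]
  ],
  "claw": 0.3
}}

```text
time: 24.15
ee_pos: [0.3943, -0.3003, 0.0378]
eef_rot: [1.0, -0.0, 0.0, -0.0]
ft_force: [-0.6, 0.4, -0.3]
width: 0.056
```

```bash
python3 tilt.py k1
python3 - <<'E'
from h import *
p,d,c=grab("side","k1"); cv2.imwrite("pics/side_k1c.png",cv2.resize(p[120:200,240:320],None,fx=7,fy=7,interpolation=cv2.INTER_CUBIC))
E
```

```text
24.15 [ 0.3943 -0.3003  0.0378] [-0.6  0.4 -0.3] 0.056
n pts 2738 1829 centre [ 0.3986 -0.2998  0.0532] normal [ 0.999 -0.001  0.045] tilt from up deg 87.4 extent [0.0039 0.0379 0.0367]
```

View pics/wrist_k1.png

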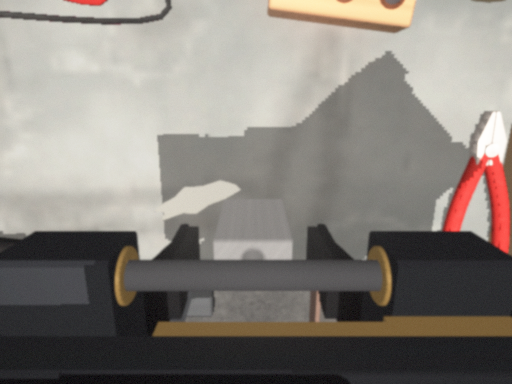

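View pics/side_k1c.png

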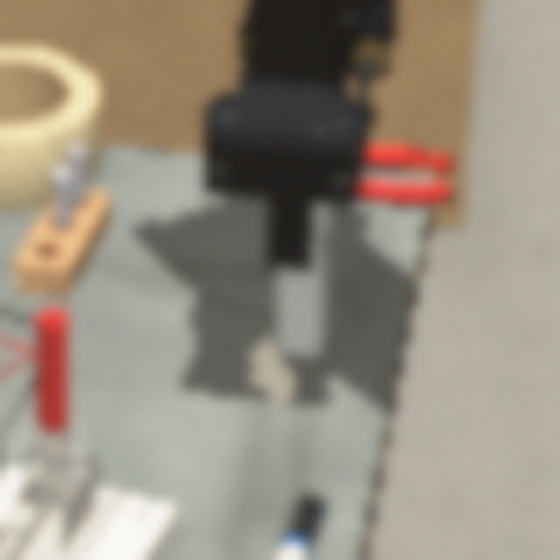

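Run:
```python
from h import *
s=read_state(); d=np.load("pics/wrist_k1.npy"); W=cloud("wrist",d); T=Ro.from_quat(s['eef_rot']).as_matrix(); P=((W-s['ee_pos'])@T)*1000
for v,u in [(270,250),(275,250),(285,250),(240,60),(300,60),(330,250),(236,250),(243,252),(250,252),(256,252),(215,252),(300,250)]: print(v,u,P[v,u].round(1))
q=W[232:258,220:285].reshape(-1,3); q=q[np.isfinite(q[:,0])]; t=q[q[:,2]>.062]; print("top",np.median(t[:,2]),t[:,:2].min(0),t[:,:2].max(0), t.mean(0))
```

```text
270 250 [  31.    -1.7 -110.2]
275 250 [  30.5   -1.7 -111.8]
285 250 [  27.8   -1.7 -112. ]
240 60 [  37.3  -50.7 -106.1]
300 60 [  26.7  -46.5 -116.8]
330 250 [  23.    -1.6 -122.6]
236 250 [  4.3  -2.4 -25.9]
243 252 [  2.   -1.4 -29.5]
250 252 [-11.5  -1.4  -9.3]
256 252 [-12.   -1.4 -15.9]
215 252 [ 5.2 -1.4  3.7]
300 250 [-569.3   -9.7  786.2]
top 0.0667331710975142 [ 0.38721489 -0.31553029] [ 0.39917375 -0.28244364] [ 0.39466279 -0.29896727  0.06639605]
```

Request:
{"method": "move_arm", "body": {
  "series": [
    [-0.003,0,0,0],
    [-0.008,0,0.002,0],
    [-0.008,0,0.008,0],
    [-0.008,0,0.014,0],
    [-0.008,0,0.02,0],
    [-0.008,0,0.02,0]
  ]
}}

```text
time: 24.85
ee_pos: [0.3857, -0.3, 0.0167]
eef_rot: [1.0, -0.0, -0.001, -0.0]
ft_force: [-0.2, 0.1, -0.0]
width: 0.0569
```

Request:
{"method": "move_arm", "body": {
  "series": [
    [0,0,0,0],
    [0,0,0,0],
    [0,0,0,0],
    [0,0,0,0],
    [0,0,0,0]
  ],
  "claw": -1,
  "newtons": 20
}}

```text
time: 25.35
ee_pos: [0.3865, -0.3004, 0.0179]
eef_rot: [1.0, -0.0, 0.0, 0.0]
ft_force: [0.2, 0.3, 1.8]
width: 0.04
```

```bash
python3 tilt.py k2
```

```text
25.35 [ 0.3865 -0.3004  0.0179] [0.2 0.3 1.8] 0.04
n pts 2742 1758 centre [ 0.3997 -0.2998  0.055 ] normal [ 1.    -0.003  0.028] tilt from up deg 88.4 extent [0.0036 0.0331 0.0322]
```

View pics/wrist_k2.png

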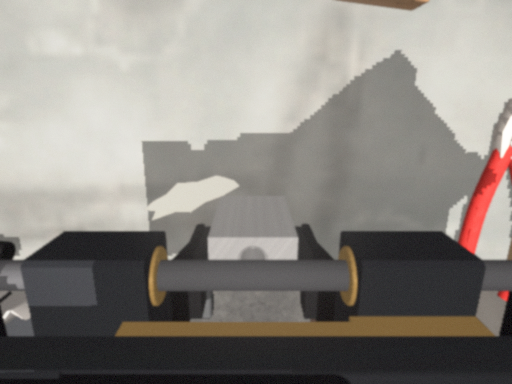

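Request:
{"method": "move_arm", "body": {
  "series": [
    [0,0,-0.003,0],
    [0,0,-0.01,0],
    [0,0,-0.025,0],
    [0,0,-0.045,0],
    [0,0,-0.065,0],
    [0,0,-0.09,0],
    [0,0,-0.115,0],
    [0,0,-0.14,0],
    [0,0,-0.16,0],
    [0,0,-0.172,0],
    [0,0,-0.18,0],
    [0,0,-0.18,0],
    [0,0,-0.18,0],
    [0,0,-0.18,0],
    [0,0,-0.18,0],
    [0,0,-0.18,0]
  ]
}}

```text
time: 27.0
ee_pos: [0.3861, -0.3003, 0.1973]
eef_rot: [1.0, -0.0, -0.0, -0.0]
ft_force: [-0.5, 0.7, -1.2]
width: 0.0399
```

```bash
python3 tilt.py k3
python3 - <<'E'
from h import *
p,d,c=grab("side","k3"); cv2.imwrite("pics/side_k3c.png",cv2.resize(p[60:200,220:360],None,fx=4.2,fy=4.2,interpolation=cv2.INTER_CUBIC))
W=cloud("side",d,c); x=W.reshape(-1,3); b=p.reshape(-1,3).astype(int)
m=np.isfinite(x[:,0])&(abs(x[:,0]-.388)<.03)&(abs(x[:,1]+.3)<.035)&(x[:,2]>.1)&(x[:,2]<.26)&(b.max(1)>110); q=x[m]; print(m.sum(),q.min(0).round(3),q.max(0).round(3))
p,d,c=grab("top","k3"); cv2.imwrite("pics/top_k3.png",p)
s=read_state(); print(np.abs(s['joint_vel']).max(),s['time'],s['eef_rot'].round(4))
E
```

```text
27.0 [ 0.3861 -0.3003  0.1973] [-0.5  0.7 -1.2] 0.0399
n pts 2743 1770 centre [ 0.3993 -0.2997  0.2346] normal [0.999 0.002 0.036] tilt from up deg 88.0 extent [0.0036 0.0332 0.0323]
71 [ 0.377 -0.322  0.177] [ 0.399 -0.273  0.22 ]
0.0023894550735999204 27.15 [ 1.e+00 -2.e-04 -1.e-04 -0.e+00]
```

View pics/wrist_k3.png

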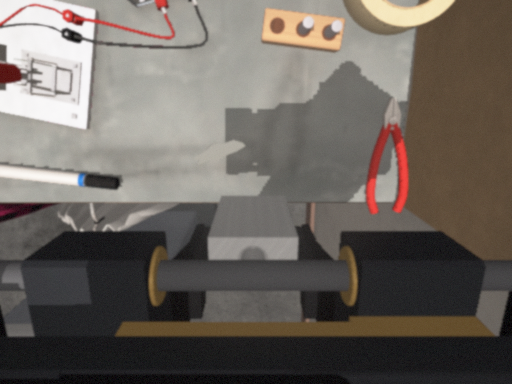

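View pics/side_k3c.png

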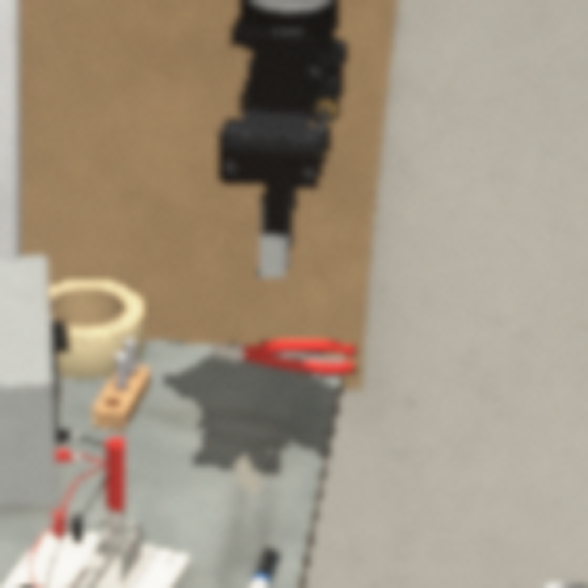

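View pics/top_k3.png

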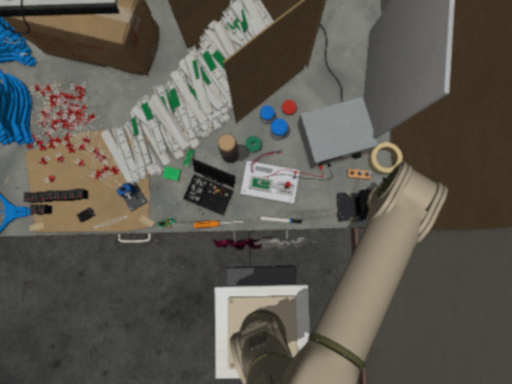

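Run:
```python
from bench import r, read_state
print(r.close_job()); s=read_state(); print(s['time'],s['ee_pos'],s['width'])
```

```text
the job is handed in; nothing more can be done
None
the job is handed in; nothing more can be done
```

The job is done and handed in at about 27 s of the 72 s allowed. The block was still in the gripper, hole straight up.

- **Proving the hole:** I gripped the block across its width. The wrist camera showed the hole end, and I pushed that end along the gauge pin. It slid on freely for the pin's full 18 mm and stopped flush on the collar at about 7 N.
- **Turning it hole-up:** The arm can only turn about the vertical. So I drew the block off, laid it flat on the free bench, and re-gripped it lightly at the hole end. It swung plain-end-down, I stood it upright on the bench, re-gripped it at 20 N and lifted it.
- **Final state:** The underside is about 17.5 cm above the bench and the jaw opening is 39.9 mm. Joint speeds were about 0.002 rad/s. The block face measured about 2° from vertical. Because it read 1.6° when standing flat on the bench, most of that is probably depth-camera error. In the last pictures the screwdriver, cutters, marker and circuit board were where they started.

**Disagreements**
- The fingers really end about 24 mm short of the stated TCP. My first closing therefore passed above the block without touching it, and I allowed for the offset from then on.
- At the collar the force pointed about 10° off the gauge axis, roughly 1 N sideways, which is close to sensor noise. The side camera could not see the joint there, because the gripper hid it. "Flush" therefore rests on the wrist view, the travel and the force.

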